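# Nest the parts bowls away in the instrument drawer

### The job

Clear the tuning station: pull the cabinet's upper drawer wide open, nest all the steel parts bowls that are out in its wide bay, largest at the bottom and each smaller one sitting upright inside the next larger, and lay the hex driver flat in the narrow tool slot beside them. Then push the drawer fully shut, without shoving or knocking over the other things on the cart.

Things in the scene. Friction and masses are not known exactly. Their poses are not given: they have to be found in the camera images.
- bowl_a: largest of the graded round stainless parts bowls; 152 mm across the rim outside, 62 mm tall, 120 mm across the foot, sides sloping evenly, walls and floor 5 mm thick; the top 10 mm is a rolled rim band 8 mm thick with upright faces, outer face at 76 mm from the axis, which can be pinched from above with one finger inside the bowl. Origin: centre of the underside, z up along the axis. May be absent (None throughout), since only three or four of the four bowls are out
- bowl_b: second of the graded round stainless parts bowls; 123 mm across the rim outside, 61 mm tall, 92 mm across the foot, sides sloping evenly, walls and floor 5 mm thick; the top 10 mm is a rolled rim band 8 mm thick with upright faces, outer face at 61.5 mm from the axis, which can be pinched from above with one finger inside the bowl. Origin: centre of the underside, z up along the axis. May be absent (None throughout), since only three or four of the four bowls are out
- bowl_c: third of the graded round stainless parts bowls; 95 mm across the rim outside, 60 mm tall, 67 mm across the foot, sides sloping evenly, walls and floor 5 mm thick; the top 10 mm is a rolled rim band 8 mm thick with upright faces, outer face at 47.5 mm from the axis, which can be pinched from above with one finger inside the bowl. Origin: centre of the underside, z up along the axis. May be absent (None throughout), since only three or four of the four bowls are out
- bowl_d: smallest of the graded round stainless parts bowls; 68 mm across the rim outside, 58 mm tall, 45 mm across the foot, sides sloping evenly, walls and floor 5 mm thick; the top 10 mm is a rolled rim band 8 mm thick with upright faces, outer face at 34 mm from the axis, which can be pinched from above with one finger inside the bowl. Origin: centre of the underside, z up along the axis. May be absent (None throughout), since only three or four of the four bowls are out
- driver: steel ball-end hex driver lying flat, 161 mm long overall; red and black square handle 95 long x 22 x 22 mm with the 8 mm thick steel blade beyond it. Origin: on the underside below the middle of its length; its x axis runs along it toward the ball end, z up when it lies as found
- driver_grip (a point): centre of the driver's handle, 32.5 mm behind the driver's origin and 11 mm above its underside, near its centre of mass; same axes as the driver
- drawer (a joint): slide of the working (upper) drawer of the white instrument cabinet: 0 shut, grows in m as it is pulled out, stops at 0.215. It starts shut or up to 20 mm out. It runs stiffly (about 1.5 N) and stays where it is left. The cabinet is fixed, 250 deep x 300 wide x 160 mm high, its drawer face 296 mm wide; a power supply and tins stand on its rear half
- drawer_handle (a point): middle of the upper drawer's dark bar handle: round bar 11 mm thick, 130 mm long along y, 45 mm in front of the drawer face (39 mm free behind it), 26 mm below the cabinet's top, 134 mm above the cart top. Moves with the drawer. x points from the handle into the cabinet along the slide (the drawer opens to -x), y to the left seen from the robot, z up
- drawer_front (a point): middle of the top edge of the drawer's outer face, 156 mm up; moves with the drawer, axes as the handle's. From it the wide bay's floor centre is at x +119.5, y -40, z -90 mm (bay 215 along x by 186 along y), the tool slot's at x +119.5, y +95, z -90 (215 by 76). Above the floor the divider stands 24 mm, side and back walls 40, front 90; 88 mm headroom when shut
- cassette: closed stainless autoclave cassette, 90 x 180 x 32 mm; origin at the centre of its underside. Leave it alone
- coil_pair: copper-wound coil pair on a steel yoke, 26 x 62 x 43 mm; origin at the centre of its underside. Leave it alone
- tip_jar: frosted jar with metal lid, 72 mm across, 95 mm tall; origin at the centre of its underside. Leave it alone
- tattoo_machine: brass-framed coil tattoo machine, about 155 x 30 x 59 mm; origin under the middle of the frame, its tube toward +x. Leave it alone
- ink_black: black ink bottle, 40 mm across, 100 mm tall; origin at the centre of its underside. Leave it alone
- ink_red: red ink bottle, 40 mm across, 100 mm tall; origin at the centre of its underside. Leave it alone
- rinse_bottle: green rinse bottle, 60 mm across, 130 mm tall; origin at the centre of its underside. Leave it alone

How it is judged:
On the way, in this order (a step that is already met when the one before it is completed fails the run):
1. the drawer is pulled wide open (value of joint drawer above 0.17 m), for 0.2 s.
2. in the open drawer, all bowls present are nested in the wide bay and the driver lies in the tool slot (value of joint drawer above 0.1 m and x of bowl_a in the frame of drawer_front between 0.0495 and 0.1895 m and y of bowl_a in the frame of drawer_front between -0.105 and 0.025 m and z of bowl_a in the frame of drawer_front between -0.096 and -0.058 m and angle between each of bowl_a, bowl_b, bowl_c, bowl_d's own z axis and vertical below 0.12 rad and x of bowl_b in the frame of drawer_front between 0.0495 and 0.1895 m and y of bowl_b in the frame of drawer_front between -0.105 and 0.025 m and z of bowl_b in the frame of drawer_front between -0.096 and -0.058 m and horizontal distance between bowl_b and bowl_a below 0.014 m and z of bowl_b in the frame of bowl_a between 0.002 and 0.01 m and x of bowl_c in the frame of drawer_front between 0.0495 and 0.1895 m and y of bowl_c in the frame of drawer_front between -0.105 and 0.025 m and z of bowl_c in the frame of drawer_front between -0.096 and -0.058 m and horizontal distance between bowl_c and bowl_a below 0.026 m and z of bowl_c in the frame of bowl_a between 0.002 and 0.015 m and horizontal distance between bowl_c and bowl_b below 0.014 m and z of bowl_c in the frame of bowl_b between 0.002 and 0.01 m and x of bowl_d in the frame of drawer_front between 0.0495 and 0.1895 m and y of bowl_d in the frame of drawer_front between -0.105 and 0.025 m and z of bowl_d in the frame of drawer_front between -0.096 and -0.058 m and horizontal distance between bowl_d and bowl_a below 0.036 m and z of bowl_d in the frame of bowl_a between 0.002 and 0.02 m and horizontal distance between bowl_d and bowl_b below 0.026 m and z of bowl_d in the frame of bowl_b between 0.002 and 0.015 m and horizontal distance between bowl_d and bowl_c below 0.014 m and z of bowl_d in the frame of bowl_c between 0.002 and 0.01 m and x of driver_grip in the frame of drawer_front between 0.0445 and 0.1945 m and y of driver_grip in the frame of drawer_front between 0.061 and 0.129 m and z of driver_grip in the frame of drawer_front between -0.086 and -0.068 m), for 0.3 s.
At the end, for the whole second after the job is handed in: Drawer shut (within 8 mm). Every bowl present upright (0.12 rad) in the wide bay, each smaller one down on the floor of the next larger, centres within 14 mm (26 mm across a missing size). Driver flat on the tool slot's floor, handle's middle within 34 mm of its centre line. All at rest (value of joint drawer below 0.008 m and x of bowl_a in the frame of drawer_front between 0.0495 and 0.1895 m and y of bowl_a in the frame of drawer_front between -0.105 and 0.025 m and z of bowl_a in the frame of drawer_front between -0.096 and -0.058 m and angle between each of bowl_a, bowl_b, bowl_c, bowl_d's own z axis and vertical below 0.12 rad and x of bowl_b in the frame of drawer_front between 0.0495 and 0.1895 m and y of bowl_b in the frame of drawer_front between -0.105 and 0.025 m and z of bowl_b in the frame of drawer_front between -0.096 and -0.058 m and horizontal distance between bowl_b and bowl_a below 0.014 m and z of bowl_b in the frame of bowl_a between 0.002 and 0.01 m and x of bowl_c in the frame of drawer_front between 0.0495 and 0.1895 m and y of bowl_c in the frame of drawer_front between -0.105 and 0.025 m and z of bowl_c in the frame of drawer_front between -0.096 and -0.058 m and horizontal distance between bowl_c and bowl_a below 0.026 m and z of bowl_c in the frame of bowl_a between 0.002 and 0.015 m and horizontal distance between bowl_c and bowl_b below 0.014 m and z of bowl_c in the frame of bowl_b between 0.002 and 0.01 m and x of bowl_d in the frame of drawer_front between 0.0495 and 0.1895 m and y of bowl_d in the frame of drawer_front between -0.105 and 0.025 m and z of bowl_d in the frame of drawer_front between -0.096 and -0.058 m and horizontal distance between bowl_d and bowl_a below 0.036 m and z of bowl_d in the frame of bowl_a between 0.002 and 0.02 m and horizontal distance between bowl_d and bowl_b below 0.026 m and z of bowl_d in the frame of bowl_b between 0.002 and 0.015 m and horizontal distance between bowl_d and bowl_c below 0.014 m and z of bowl_d in the frame of bowl_c between 0.002 and 0.01 m and x of driver_grip in the frame of drawer_front between 0.0445 and 0.1945 m and y of driver_grip in the frame of drawer_front between 0.061 and 0.129 m and z of driver_grip in the frame of drawer_front between -0.086 and -0.068 m and linear speed of each of bowl_a, bowl_b, bowl_c, bowl_d, driver below 0.02 m/s); the robot touches nothing.
It fails at once if the tip jar is shoved more than 40 mm or knocked over (distance of tip_jar from where it was at the start of the episode above 0.04 m or angle between tip_jar's own z axis and vertical above 0.5 rad).
It fails at once if the autoclave cassette is shoved more than 40 mm or knocked over (distance of cassette from where it was at the start of the episode above 0.04 m or angle between cassette's own z axis and vertical above 0.5 rad).
It fails at once if the coil pair is shoved more than 40 mm or knocked over (distance of coil_pair from where it was at the start of the episode above 0.04 m or angle between coil_pair's own z axis and vertical above 0.5 rad).
It fails at once if the tattoo machine is shoved more than 40 mm or knocked over (distance of tattoo_machine from where it was at the start of the episode above 0.04 m or angle between tattoo_machine's own z axis and vertical above 0.5 rad).
It fails at once if the ink bottle or rinse bottle is shoved more than 40 mm or knocked over (distance of any of ink_black, ink_red, rinse_bottle from where it was at the start of the episode above 0.04 m or angle between any of ink_black, ink_red, rinse_bottle's own z axis and vertical above 0.5 rad).
Of bowl_a, bowl_b, bowl_c, bowl_d only 3 to 4 are there at a start; the rules pass over those that are not, and their reading is None.
At some moment in a run one of bowl_a, bowl_b, bowl_c, bowl_d, driver may be knocked a few centimetres aside while the robot is not near it.
Once in a run the grip may slacken for a moment while it holds something.
It also fails if it takes over 208 s, if anything falls off the work surface, if the arm or the gripper's body presses on something with over 40 N, if the wrist force passes 120 N, or if a joint passes its speed limit or range.

### The arm

A 6-joint arm with a two-finger parallel gripper is mounted at the origin on the work surface. World frame = base frame: x ahead of the robot, y to its left, z up, the work surface at z = 0. Lengths are in m, angles in rad, forces in N, time in s.
With the tool pointing down it reaches from about 0.35 to 0.975 m from the base axis. Payload 4.9 kg.
Tool frame: the origin (TCP) lies at the very end of the fingers, on their centre line; the grasp point (between the pads) lies 19 mm behind it; x points along the fingers, y is the direction in which the jaws open and shut, and the axes are right-handed (so a half turn about x gives the same grasp; the last joint's range is limited). The gripper opens to 85 mm and grips with 20 to 120 N. Pads are 22 mm wide; open, the fingers measure 114 mm over their backs; the gripper's body (76 mm by 85 mm) begins 54 mm behind the grasp point. The pads swing forward as they close: fully open they stand 13 mm farther back than shut.
Start: joints at [1.05, 0.053, 1.613, -0, 1.476, -0.119], TCP at [0.244, 0.575, 0.231] pointing down, gripper open.
Joint ranges: [-3.01, 3.01], [-1.01, 2.22], [0.06, 2.58], [-1.02, 4.17], [0.09, 2.62], [-3.14, 3.14]. Speed limits (rad/s): [2.57, 2.57, 3.14, 3.14, 3.14, 3.14].

### API

Orientations are given as a unit quaternion [w, x, y, z].
In Python, from plant import manip gives the robot as it stands.
- The arm moves only by the tool play_rows, never from a script. Its argument "plan" is a list of rows, each a list of 5 numbers: the shift along the tool's x, y, z in mm, then the turn about the tool's x in rad, then the closure, from -1 (fully open) to 1 (shut). A call has 1 to 8 rows; each row is the pose to reach, as a shift and turn from the pose commanded when the call began, along the tool's axes at that moment; what a row does not reach only later rows make up. A row lasts 1/8 s, in which the tool goes at most 62.5 mm and 10.7 degrees, less where a joint would pass 70% of its speed; a pose out of reach is approached as far as the arm can. A call with a gripper value outside its range is refused whole. The fingers move at their own pace and stop on an object; the grip force is fixed at half the most. Time passes only in rows, so rows that repeat a pose let the fingers close. It gives the time, the measured TCP pose, the force and the opening at its end, in the units of the state.
- manip.state(): the state, without advancing time (a new reading comes with each control period).
- manip.grab_frame(name): name is "scene" or "top"; returns a dict with "img" (384x512x3 uint8, red, green, blue), "range_z" (384x512 float32, m along the optical axis (not along the pixel's ray), 0 where there is no reading), "fx", "fy", "cx", "cy" (pixels), "k1" (the pictures are not rectified: a ray, as slopes to the right and down, at radius r is drawn at 1 + k1 r^2 times it, then the intrinsics apply), "origin" and "rotation" of the camera in the world. Camera axes: x right, y up, looking along -z (the intrinsics and any distortion apply to the point x, -y, -z); pixel columns grow to the right and rows downward; lengths in m; the calibration is good to about 2 mm. A picture is of the moment at which its call begins.
- manip.job_done(): hands the job in, once; it reports no verdict.
The state is a dict: "time": time; "joint_pos": joint angles; "joint_vel": joint speeds; "joint_efforts": joint torques, N m; "tool_pos": TCP position; "tool_rot": TCP orientation; "contact_force": force on the tool from outside, world axes, zero at the start; "ft_torque": the same for the moment, N m; "gripper_width": opening from 0.0 (shut) to 1.0 (fully open).
Only numpy, scipy, OpenCV 4.12 (cv2) and the standard library are available. Lean on these libraries where they do the work, as an engineer would, in place of code of your own. Each camera call takes 0.05 s, during which the arm holds its last target. There are 200 camera calls.

## Working session

There is one attempt and no reset: what is moved stays moved. The work goes in short steps, Python scripts to look and compute and a tool call to move; the robot and the scene stay as the last step left them, time stands still between calls to the robot, and variables do not carry over. Pictures are saved under pics/ and viewed, about 12 in all and at most 16, crops included, and the job is handed in when it is done.

Besides the shell and the picture viewer there is one more tool, called after "Call:" as name(argument=value, ...) on one line, values as JSON. play_rows: Moves the arm, as the interface text tells. Its arguments: {"type":"object","properties":{"plan":{"type":"array"}},"required":["plan"]}

```bash
ls; mkdir -p pics
cat > h.py <<'E'
import numpy as np, cv2, json
from plant import manip
def grab(n):
    f=manip.grab_frame(n); return f
def pts(f):
    h,w=f['range_z'].shape
    u,v=np.meshgrid(np.arange(w),np.arange(h))
    xd=(u-f['cx'])/f['fx']; yd=(v-f['cy'])/f['fy']
    x,y=xd.copy(),yd.copy()
    for _ in range(10):
        s=1+f['k1']*(x*x+y*y); x=xd/s; y=yd/s
    z=f['range_z']
    P=np.stack([x*z,-y*z,-z],-1)@np.array(f['rotation']).T+np.array(f['origin'])
    P[z<=0]=np.nan
    return P
def save(f,name,crop=None,s=1):
    im=f['img'][:,:,::-1]
    if crop: im=im[crop[1]:crop[3],crop[0]:crop[2]]
    cv2.imwrite('pics/'+name,cv2.resize(im,None,fx=s,fy=s,interpolation=cv2.INTER_CUBIC))
E
python3 - <<'E'
from h import *
s=manip.state(); print(s)
for n in('scene','top'):
    f=grab(n); save(f,n+'0.png',s=1.5); np.savez(n+'0.npz',P=pts(f),img=f['img'])
    print(n,f['origin'],f['rotation'],f['fx'],f['k1'])
E
```

```text
pics
{'time': 0.0, 'joint_pos': array([ 1.05002235e+00,  5.33429096e-02,  1.61426616e+00, -1.54092574e-06,
        1.47597934e+00, -1.18989430e-01]), 'joint_vel': array([-0.00116958,  0.00083399,  0.00145289,  0.00062029,  0.00048913,
       -0.00096969]), 'joint_efforts': array([ 1.43985588e-03, -3.93683624e+01, -3.70177603e+01, -3.97811550e-05,
        6.95518451e-03, -2.73671411e-06]), 'tool_pos': array([0.24410401, 0.57470167, 0.23008828]), 'tool_rot': array([ 0.6926644 ,  0.14042863,  0.69310713, -0.1417686 ]), 'contact_force': array([0.67660024, 0.17901704, 0.18287522]), 'ft_torque': array([0.01659431, 0.07903247, 0.04782966]), 'gripper_width': 1.000515220157755}Traceback (most recent call last):
  File "<stdin>", line 4, in <module>
  File "h.py", line 13, in pts
    P=np.stack([x*z,-y*z,-z],-1)@np.array(f['rotation']).T+np.array(f['origin'])
      ~~~~~~~~~~~~~~~~~~~~~~~~~~^~~~~~~~~~~~~~~~~~~~~~~~~~
ValueError: matmul: Input operand 1 has a mismatch in its core dimension 0, with gufunc signature (n?,k),(k,m?)->(n?,m?) (size 4 is different from 3)
```

Rotation is a quaternion.

```bash
sed -i "s/np.array(f\['rotation'\]).T/qm(f['rotation']).T/" h.py
cat >> h.py <<'E'
from scipy.spatial.transform import Rotation as R
def qm(q): return R.from_quat(np.array(q)[[1,2,3,0]]).as_matrix()
E
python3 - <<'E'
from h import *
print(qm(manip.state()['tool_rot']).round(3))
for n in('scene','top'):
    f=grab(n); save(f,n+'0.png',s=1.5); np.savez(n+'0.npz',P=pts(f),img=f['img'])
    print(n,f['origin'],qm(f['rotation']).round(3),f['fx'],f['k1'])
E
```

```text
[[-0.001  0.391  0.92 ]
 [-0.002  0.92  -0.391]
 [-1.    -0.002 -0.   ]]
scene [1.49674064 0.50539365 0.9929932 ] [[-0.425 -0.577  0.697]
 [ 0.905 -0.265  0.332]
 [-0.007  0.772  0.635]] 461.14075518546485 -0.1844468936103178
top [0.33017493 0.03125373 1.19335335] [[ 0.001  0.984 -0.178]
 [-1.     0.001  0.003]
 [ 0.003  0.178  0.984]] 382.9976401279816 -0.005218461085005717
```

View pics/scene0.png

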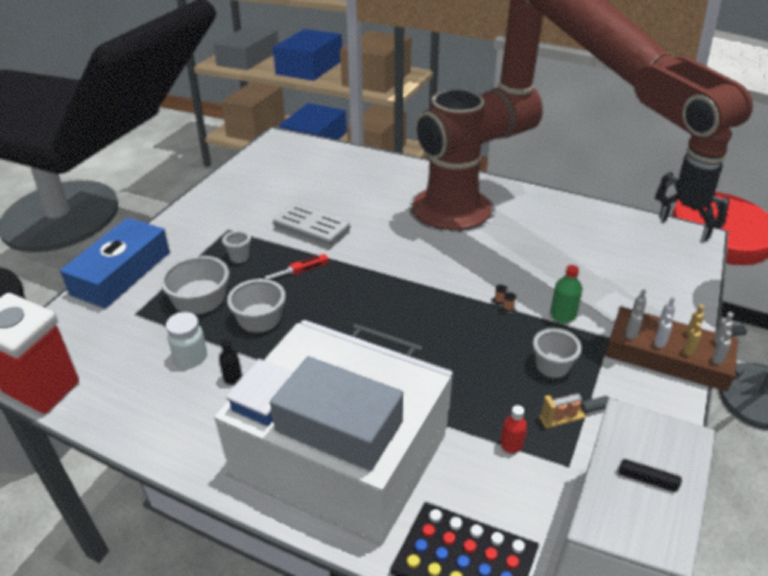

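View pics/top0.png

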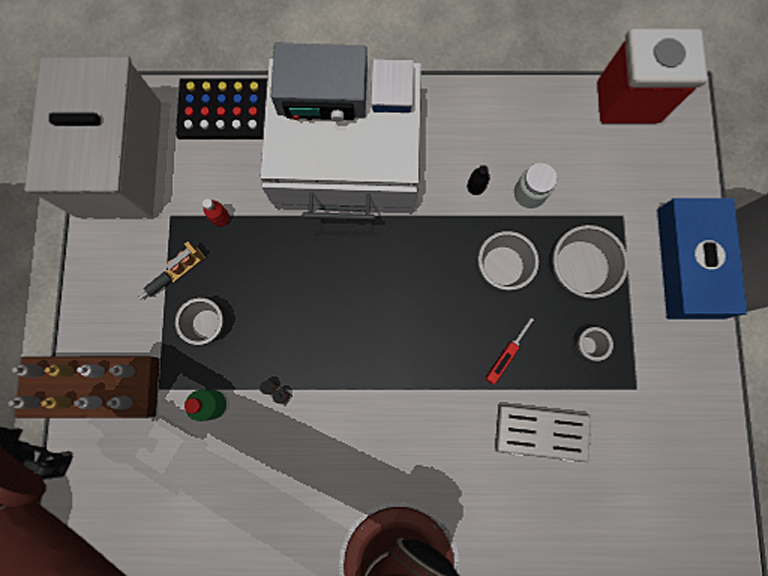

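The top view shows all four bowls: a (590,262), b (507,260), c (200,320) and d (595,343). The driver handle is at (502,363) with its ball end at (532,320), and the cabinet handle is at (343,215). Next I'll measure these.

```bash
cat >> h.py <<'E'
from scipy.optimize import least_squares
def rim(P,c,r,z0,tol=0.012):
    """fit outer/inner rim: points in z band near top; circle of mid radius r-4mm, known r"""
    Q=P[np.isfinite(P[...,2])]
    c=np.array(c,float)
    for _ in range(4):
        d=np.hypot(Q[:,0]-c[0],Q[:,1]-c[1])
        q=Q[(abs(d-(r-.004))<tol)&(abs(Q[:,2]-z0)<.006)]
        if len(q)<8: return None
        c=least_squares(lambda p:np.hypot(q[:,0]-p[0],q[:,1]-p[1])-(r-.004),c,loss='soft_l1',f_scale=.002).x
        tol=max(.006,tol*.7)
    return c.round(4),len(q),np.median(q[:,2]).round(4)
RAD=dict(a=.076,b=.0615,c=.0475,d=.034); H=dict(a=.062,b=.061,c=.060,d=.058)
E
python3 - <<'E'
from h import *
t=np.load('top0.npz'); s=np.load('scene0.npz')
px=dict(a=(590,262),b=(507,260),c=(200,320),d=(595,343))
P=t['P']
for k,(u,v) in px.items():
    c0=P[int(v/1.5),int(u/1.5),:2]
    print(k,c0.round(3),rim(P,c0,RAD[k],H[k],.02),rim(s['P'],c0,RAD[k],H[k],.02))
for n,(u,v) in dict(jar=(540,178),cass=(544,432),ik=(480,172),ir=(209,204),rinse=(195,407),coil=(276,390),tat=(180,265),tatgrip=(150,290),handle=(502,363),ball=(532,320),cabtop=(340,150),psu=(320,65),tin=(393,80),hbar=(343,215),table=(300,470),wood=(90,385),box=(700,255)).items():
    print(n,P[int(v/1.5),int(u/1.5)].round(3))
img=t['img'].astype(int)
m=(img[...,0]>130)&(img[...,1]<70)&(P[...,2]<.04)&(P[...,2]>.008)&(P[...,1]<-.1)&(P[...,0]<.65)
q=P[m]; c=q[:,:2].mean(0); w,V=np.linalg.eigh(np.cov((q[:,:2]-c).T)); print('red',len(q),c,V[:,1],q.max(0),q.min(0))
m=(abs(P[...,2]-.16)<.004)&(P[...,0]>.5)&(abs(P[...,1])<.25)
q=P[m]; print('cab',len(q),q.min(0),q.max(0)); print(cv2.minAreaRect((q[:,:2]*1000).astype(np.float32)))
m=(abs(P[...,2]-.139)<.006)&(P[...,0]>.5)&(abs(P[...,1]-.03)<.12)&(P[...,0]<.74)
q=P[m]; print('h',len(q),q.min(0),q.max(0),q.mean(0),np.polyfit(q[:,1],q[:,0],1))
E
```

```text
a [ 0.605 -0.411] (array([ 0.5924, -0.3911]), 446, np.float64(0.062)) (array([ 0.5944, -0.3888]), 287, np.float64(0.061))
b [ 0.608 -0.236] (array([ 0.594 , -0.2247]), 334, np.float64(0.0609)) (array([ 0.5963, -0.2218]), 254, np.float64(0.0596))
c [0.479 0.409] (array([0.4701, 0.3938]), 256, np.float64(0.0592)) (array([0.4736, 0.3959]), 212, np.float64(0.0585))
d [ 0.433 -0.41 ] (array([ 0.4257, -0.3925]), 188, np.float64(0.058)) (array([ 0.4279, -0.3901]), 97, np.float64(0.058))
jar [ 0.758 -0.289  0.093]
cass [ 0.254 -0.287  0.034]
ik [ 0.768 -0.167  0.102]
ir [0.699 0.375 0.098]
rinse [0.305 0.369 0.129]
coil [0.335 0.238 0.043]
tat [0.591 0.448 0.032]
tatgrip [0.539 0.508 0.026]
handle [ 0.389 -0.212  0.021]
ball [ 0.478 -0.278  0.016]
cabtop [0.786 0.112 0.16 ]
psu [0.918 0.144 0.235]
tin [0.911 0.01  0.198]
hbar [0.665 0.106 0.138]
table [0.178 0.193 0.001]
wood [0.346 0.603 0.049]
box [ 0.601 -0.605  0.077]
red 133 [ 0.39105783 -0.21454801] [-0.81474661  0.57981718] [ 0.43150307 -0.18371208  0.03022298] [ 0.34986908 -0.24706757  0.01557181]
cab 4663 [ 0.70511376 -0.04464163  0.15600826] [0.97668941 0.24999916 0.16398351]
((841.0640258789062, 105.86687469482422), (294.69122314453125, 265.6971435546875), 88.29541015625)
h 260 [ 0.6563345  -0.03738259  0.13304869] [0.72137051 0.14972578 0.1447492 ] [0.68122348 0.07831092 0.13836428] [-0.19582996  0.6965591 ]
```

Run:
```python
from h import *
t=np.load('top0.npz'); s=np.load('scene0.npz')
P=t['P']
for nm,P in(('top',t['P']),('scene',s['P'])):
    m=(abs(P[...,2]-.139)<.012)&(P[...,0]>.6)&(abs(P[...,1]-.1)<.1)&(P[...,0]<.69)
    q=P[m]; print(nm,'h',len(q),np.percentile(q,[2,50,98],axis=0).round(4).tolist())
    # bar: points z near top of bar
    b=q[q[:,2]>.134]; print(' bar',len(b),np.polyfit(b[:,1],b[:,0],1),b.mean(0))
    m=(abs(P[...,2]-.16)<.004)&(P[...,0]>.65)&(P[...,0]<.84)&(abs(P[...,1]-.1)<.2); q=P[m]
    E=[]
    for y in np.arange(-.04,.24,.01):
        k=abs(q[:,1]-y)<.005
        if k.sum()>3: E.append((y,q[k,0].min()))
    E=np.array(E); p=np.polyfit(E[:,0],E[:,1],1); print(' front edge',p, 'resid',np.abs(np.polyval(p,E[:,0])-E[:,1]).max())
    for x in (.73,.76,.8,.83):
        k=abs(q[:,0]-x)<.008
        if k.sum(): print(x,q[k,1].min(),q[k,1].max())
    q=P[(abs(P[...,2]-.156)<.012)&(P[...,0]>.66)&(P[...,0]<.73)&(abs(P[...,1]-.1)<.2)]; h,e=np.histogram(q[:,0],bins=np.arange(.66,.731,.005)); print(h)
f=dict(); save({'img':t['img']},'cab.png',(165,100,300,165),5)
```

```text
top h 223 [[0.6575, 0.049, 0.132], [0.664, 0.1121, 0.138], [0.6886, 0.1783, 0.1422]]
 bar 204 [0.01723173 0.6644595 ] [0.66636425 0.11053764 0.13821413]
 front edge [0.01939166 0.70884953] resid 0.015063690145942
0.73 -0.03639292716255568 0.25919427226937375
0.76 -0.03671331798911413 0.2610534284809835
0.8 -0.03999883263976908 0.2595814371184612
0.83 -0.0402647039533988 0.25772205466159764
[  0   0   0   0   0   0   0   0   9 138 204 132  89 148]
scene h 220 [[0.6605, 0.0507, 0.1302], [0.6679, 0.1185, 0.1372], [0.6867, 0.1821, 0.1412]]
 bar 178 [0.02542866 0.66571671] [0.66871234 0.11780509 0.13768118]
 front edge [0.02419978 0.71247517] resid 0.013006960996249095
0.73 -0.03723038457968375 0.263000288575704
0.76 -0.036256318996876535 0.26232639187748025
0.8 -0.0368512179629632 0.2607349026832606
0.83 -0.039169889113209067 0.25980305402849935
[  0   0   0   0   0   0   0   0   0  29  94 149 104  96]
```

View pics/cab.png

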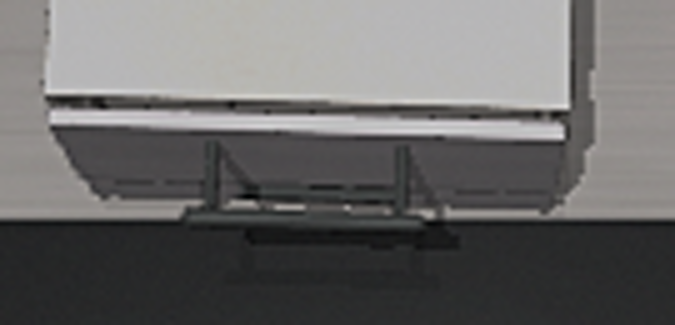

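The crop shows the drawer's white top edge slightly proud of the cabinet, with the bar handle about 45 mm in front of it. The cabinet is yawed about -0.022 rad.

```bash
cat >> h.py <<'E'
def pose():
    s=manip.state(); M=qm(s['tool_rot']); return [*s['tool_pos'],np.arctan2(M[1,1],M[0,1])]
def rows(wps,start=None):
    """wps: (x,y,z,yaw,closure,nrows) absolute; prints calls of <=8 rows in tool axes"""
    p=np.array(start if start is not None else pose(),float); seq=[]
    for w in wps:
        t=np.array(w[:4],float); n=w[5]
        for i in range(1,n+1): seq.append((p+(t-p)*i/n,w[4]))
        d=np.linalg.norm((t-p)[:3])*1000/n; a=abs(t[3]-p[3])/n
        if d>62.5 or a>.186: print('TOO FAST',w,d,a)
        p=t
    p=np.array(start if start is not None else pose(),float)
    for k in range(0,len(seq),8):
        o=[]; c,s=np.cos(p[3]),np.sin(p[3])
        for q,g in seq[k:k+8]:
            d=(q-p)[:3]*1000
            o.append([round(-d[2]),round(c*d[0]+s*d[1]),round(s*d[0]-c*d[1]),round(p[3]-q[3],3),g])
        print(json.dumps(o)); p=seq[min(k+7,len(seq)-1)][0]
E
python3 - <<'E'
from h import *
y=-.022
rows([(.667,.114,.24,y,.06,12),(.667,.114,.115,y,.06,4),(.667,.114,.115,y,1,4),(.667-.192,.114+.192*.022,.115,y,1,8),(.475,.118,.115,y,1,4)])
E
```

```text
[[-1, -22, 47, 0.099, 0.06], [-2, -43, 95, 0.199, 0.06], [-2, -65, 142, 0.298, 0.06], [-3, -86, 190, 0.397, 0.06], [-4, -108, 237, 0.496, 0.06], [-5, -129, 285, 0.596, 0.06], [-6, -151, 332, 0.695, 0.06], [-6, -173, 380, 0.794, 0.06]]
[[-1, 19, 49, 0.099, 0.06], [-2, 37, 97, 0.199, 0.06], [-2, 56, 146, 0.298, 0.06], [-3, 75, 195, 0.397, 0.06], [28, 75, 195, 0.397, 0.06], [59, 75, 195, 0.397, 0.06], [91, 75, 195, 0.397, 0.06], [122, 75, 195, 0.397, 0.06]]
[[0, 0, 0, 0.0, 1], [0, 0, 0, 0.0, 1], [0, 0, 0, 0.0, 1], [0, 0, 0, 0.0, 1], [0, -24, 0, 0.0, 1], [0, -48, 0, 0.0, 1], [0, -72, 0, 0.0, 1], [0, -96, 0, 0.0, 1]]
[[0, -24, 0, 0.0, 1], [0, -48, 0, 0.0, 1], [0, -72, 0, 0.0, 1], [0, -96, 0, 0.0, 1], [0, -96, 0, 0.0, 1], [0, -96, 0, 0.0, 1], [0, -96, 0, 0.0, 1], [0, -96, 0, 0.0, 1]]
```

Call:
play_rows(plan=[[-1, -22, 47, 0.099, 0.06], [-2, -43, 95, 0.199, 0.06], [-2, -65, 142, 0.298, 0.06], [-3, -86, 190, 0.397, 0.06], [-4, -108, 237, 0.496, 0.06], [-5, -129, 285, 0.596, 0.06], [-6, -151, 332, 0.695, 0.06], [-6, -173, 380, 0.794, 0.06]])

```text
time: 1.15
tool_pos: [0.5273, 0.266, 0.2371]
tool_rot: [0.584, 0.399, 0.584, -0.399]
contact_force: [-0.4, 1.0, 0.3]
gripper_width: 0.469
```

Call:
play_rows(plan=[[-1, 19, 49, 0.099, 0.06], [-2, 37, 97, 0.199, 0.06], [-2, 56, 146, 0.298, 0.06], [-3, 75, 195, 0.397, 0.06], [-3, 75, 195, 0.397, 0.06], [-3, 75, 195, 0.397, 0.06]])

```text
time: 1.9
tool_pos: [0.6673, 0.1135, 0.2396]
tool_rot: [-0.494, -0.505, -0.495, 0.506]
contact_force: [0.5, 0.2, -0.9]
gripper_width: 0.47
```

Call:
play_rows(plan=[[31, 0, 0, 0, 0.06], [62, 0, 0, 0, 0.06], [94, 0, 0, 0, 0.06], [125, 0, 0, 0, 0.06], [125, 0, 0, 0, 0.06], [125, 0, 0, 0, 1], [125, 0, 0, 0, 1], [125, 0, 0, 0, 1]])

```text
time: 2.9
tool_pos: [0.6669, 0.1143, 0.1157]
tool_rot: [-0.494, -0.505, -0.495, 0.505]
contact_force: [-5.4, 4.5, 3.7]
gripper_width: 0.101
```

Call:
play_rows(plan=[[0, 0, 0, 0, 1], [0, 0, 0, 0, 1], [0, -10, 0, 0, 1], [0, -30, 0, 0, 1], [0, -50, 0, 0, 1], [0, -70, 0, 0, 1], [0, -90, 0, 0, 1], [0, -90, 0, 0, 1]])

```text
time: 3.9
tool_pos: [0.5763, 0.1173, 0.1157]
tool_rot: [0.494, 0.506, 0.495, -0.504]
contact_force: [-1.5, 6.2, 0.3]
gripper_width: 0.104
```

Call:
play_rows(plan=[[0, -25, 0, 0, 1], [0, -50, 0, 0, 1], [0, -75, 0, 0, 1], [0, -100, 0, 0, 1], [0, -104, 0, 0, 1], [0, -104, 0, 0, 1], [0, -104, 0, 0, 0], [0, -104, 0, 0, 0]])

```text
time: 4.9
tool_pos: [0.4737, 0.1172, 0.1153]
tool_rot: [-0.495, -0.505, -0.494, 0.506]
contact_force: [-0.0, -0.5, -0.5]
gripper_width: 0.496
```

Call:
play_rows(plan=[[0, 0, 0, 0, 0], [-30, 0, 0, 0, 0], [-80, 0, 0, 0, 0], [-130, 0, 0, 0, 0], [-130, 0, 0, 0, 0]])

```text
time: 5.52
tool_pos: [0.4765, 0.1176, 0.2511]
tool_rot: [0.497, 0.508, 0.492, -0.503]
contact_force: [-0.1, -0.5, -0.4]
gripper_width: 0.501
```

Run:
```python
from h import *
print(pose())
f=grab('top'); save(f,'top1.png',s=1.5); P=pts(f); np.savez('top1.npz',P=P,img=f['img'])
g=grab('scene'); Q=pts(g)
for nm,P in(('top',P),('scene',Q)):
    m=(abs(P[...,2]-.139)<.006)&(P[...,0]>.42)&(P[...,0]<.485)&(abs(P[...,1]-.11)<.06); q=P[m]
    print(nm,len(q),q.mean(0) if len(q) else '')
    m=(abs(P[...,2]-.156)<.006)&(P[...,0]>.49)&(P[...,0]<.56)&(abs(P[...,1]-.11)<.18); q=P[m]
    if len(q): print('front top',len(q),np.percentile(q,[2,50,98],axis=0).round(4).tolist(),np.polyfit(q[:,1],q[:,0],1))
    for k,c in dict(a=(.593,-.39),b=(.595,-.223),c=(.472,.395),d=(.427,-.391)).items(): print(k,rim(P,c,RAD[k],H[k],.02))
```

```text
[np.float64(0.47651544727884293), np.float64(0.11761052568249876), np.float64(0.25110419589074484), np.float64(-0.022356052487940547)]
top 67 [0.47462268 0.09773551 0.13820851]
front top 154 [[0.5162, -0.0263, 0.1516], [0.5217, 0.0138, 0.1553], [0.5278, 0.0621, 0.1596]] [0.01614724 0.52195754]
a (array([ 0.5924, -0.3911]), 440, np.float64(0.0618))
b (array([ 0.5939, -0.2247]), 334, np.float64(0.0609))
c (array([0.47  , 0.3938]), 255, np.float64(0.0591))
d (array([ 0.4257, -0.3924]), 186, np.float64(0.0581))
scene 111 [0.4781367  0.11070254 0.13748465]
front top 355 [[0.5193, -0.02, 0.1503], [0.5294, 0.1274, 0.1542], [0.5378, 0.2616, 0.1586]] [0.02836028 0.52541422]
a (array([ 0.5942, -0.3886]), 288, np.float64(0.061))
b (array([ 0.5966, -0.2218]), 252, np.float64(0.0599))
c (array([0.4734, 0.3959]), 218, np.float64(0.0588))
d (array([ 0.4276, -0.39  ]), 97, np.float64(0.0568))
```

View pics/top1.png

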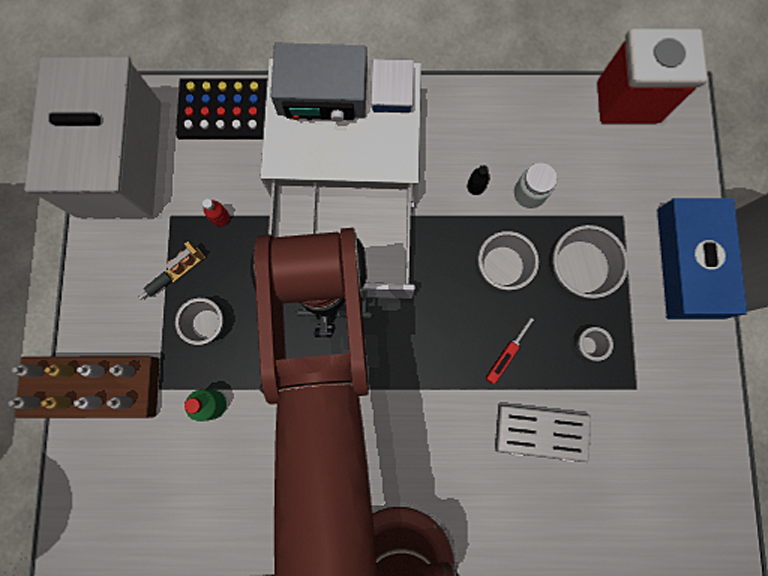

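The drawer is open about 0.2 m, with its front at x≈0.519. The bowls and driver haven't moved. Next is bowl a.

```bash
cat >> h.py <<'E'
YW=-.785; DF=np.array([.519,.118]); TH=-.022
def dr(x,y): c,s=np.cos(TH),np.sin(TH); return DF+np.array([c*x-s*y,s*x+c*y])
BAY=dr(.1195,-.04); SLOT=dr(.1195,.095)
def gp(c,k): r=RAD[k]-.004; return np.array(c)+r*np.array([-.7071,.7071])
E
python3 - <<'E'
from h import *
print(BAY,SLOT)
x,y=gp((.5933,-.3899),'a'); X,Y=gp(BAY,'a')
rows([(x,y,.2,YW,.06,9),(x,y,.2,YW,.06,1),(x,y,.038,YW,.06,4),(x,y,.038,YW,.06,2)])
print('--'); rows([(x,y,.038,YW,1,6),(x,y,.078,YW,1,2),(x,y,.27,YW,1,4),(X,Y,.27,YW,1,12),(X,Y,.13,YW,1,4),(X,Y,.105,YW,1,2),(X,Y,.105,YW,1,2)],(x,y,.038,YW))
E
```

```text
[0.63759115 0.07538089] [0.64056091 0.21034822]
[[5, 9, 51, 0.085, 0.06], [10, 17, 101, 0.169, 0.06], [15, 26, 152, 0.254, 0.06], [20, 35, 202, 0.339, 0.06], [25, 44, 253, 0.424, 0.06], [30, 52, 303, 0.508, 0.06], [35, 61, 354, 0.593, 0.06], [41, 70, 404, 0.678, 0.06]]
[[5, 38, 34, 0.085, 0.06], [5, 38, 34, 0.085, 0.06], [46, 38, 34, 0.085, 0.06], [86, 38, 34, 0.085, 0.06], [127, 38, 34, 0.085, 0.06], [167, 38, 34, 0.085, 0.06], [167, 38, 34, 0.085, 0.06], [167, 38, 34, 0.085, 0.06]]
--
[[0, 0, 0, 0.0, 1], [0, 0, 0, 0.0, 1], [0, 0, 0, 0.0, 1], [0, 0, 0, 0.0, 1], [0, 0, 0, 0.0, 1], [0, 0, 0, 0.0, 1], [-20, 0, 0, 0.0, 1], [-40, 0, 0, 0.0, 1]]
[[-48, 0, 0, 0.0, 1], [-96, 0, 0, 0.0, 1], [-144, 0, 0, 0.0, 1], [-192, 0, 0, 0.0, 1], [-192, -25, -30, 0.0, 1], [-192, -50, -60, 0.0, 1], [-192, -74, -90, 0.0, 1], [-192, -99, -120, 0.0, 1]]
[[0, -25, -30, 0.0, 1], [0, -50, -60, 0.0, 1], [0, -74, -90, 0.0, 1], [0, -99, -120, 0.0, 1], [0, -124, -150, 0.0, 1], [0, -149, -180, 0.0, 1], [0, -174, -210, 0.0, 1], [0, -198, -240, 0.0, 1]]
[[35, 0, 0, 0.0, 1], [70, 0, 0, 0.0, 1], [105, 0, 0, 0.0, 1], [140, 0, 0, 0.0, 1], [153, 0, 0, 0.0, 1], [165, 0, 0, 0.0, 1], [165, 0, 0, 0.0, 1], [165, 0, 0, 0.0, 1]]
```

Call:
play_rows(plan=[[5, 9, 51, 0.085, 0.06], [10, 17, 101, 0.169, 0.06], [15, 26, 152, 0.254, 0.06], [20, 35, 202, 0.339, 0.06], [25, 44, 253, 0.424, 0.06], [30, 52, 303, 0.508, 0.06], [35, 61, 354, 0.593, 0.06], [41, 70, 404, 0.678, 0.06]])

```text
time: 6.62
tool_pos: [0.5338, -0.289, 0.2014]
tool_rot: [-0.296, -0.641, -0.298, 0.642]
contact_force: [0.5, -0.3, 0.6]
gripper_width: 0.468
```

Call:
play_rows(plan=[[5, 38, 34, 0.085, 0.06], [5, 38, 34, 0.085, 0.06], [46, 38, 34, 0.085, 0.06], [86, 38, 34, 0.085, 0.06], [127, 38, 34, 0.085, 0.06], [167, 38, 34, 0.085, 0.06], [167, 38, 34, 0.085, 0.06]])

```text
time: 7.5
tool_pos: [0.5384, -0.3344, 0.0317]
tool_rot: [-0.268, -0.651, -0.275, 0.655]
contact_force: [-0.9, 0.3, -0.3]
gripper_width: 0.467
```

Call:
play_rows(plan=[[0, 0, 0, 0, 1], [0, 0, 0, 0, 1], [0, 0, 0, 0, 1], [0, 0, 0, 0, 1], [0, 0, 0, 0, 1], [-15, 0, 0, 0, 1], [-40, 0, 0, 0, 1], [-40, 0, 0, 0, 1]])

```text
time: 8.5
tool_pos: [0.5435, -0.3393, 0.0808]
tool_rot: [0.272, 0.654, 0.269, -0.652]
contact_force: [0.7, -1.4, -2.7]
gripper_width: 0.073
```

Call:
play_rows(plan=[[-48, 0, 0, 0.0, 1], [-96, 0, 0, 0.0, 1], [-144, 0, 0, 0.0, 1], [-192, 0, 0, 0.0, 1], [-192, -25, -30, 0.0, 1], [-192, -50, -60, 0.0, 1], [-192, -74, -90, 0.0, 1], [-192, -99, -120, 0.0, 1]])

```text
time: 9.5
tool_pos: [0.556, -0.1817, 0.2677]
tool_rot: [-0.27, -0.653, -0.272, 0.654]
contact_force: [0.1, 0.8, -2.2]
gripper_width: 0.072
```

Call:
play_rows(plan=[[0, -25, -30, 0.0, 1], [0, -50, -60, 0.0, 1], [0, -74, -90, 0.0, 1], [0, -99, -120, 0.0, 1], [0, -124, -150, 0.0, 1], [0, -149, -180, 0.0, 1], [0, -174, -210, 0.0, 1], [0, -198, -240, 0.0, 1]])

```text
time: 10.5
tool_pos: [0.5855, 0.1277, 0.2677]
tool_rot: [-0.27, -0.652, -0.271, 0.654]
contact_force: [0.7, -0.1, -2.4]
gripper_width: 0.07
```

Run:
```python
from h import *
p=pose();print(np.round(p,4),BAY,manip.state()['gripper_width'])
g=grab('scene'); save(g,'s2.png',s=1.5); Q=pts(g); P=pts(grab('top'))
for nm,P in(('top',P),('scene',Q)):
    for z in(.285,.29,.295): print(nm,z,rim(P,BAY,.076,z,.025))
# bay geometry
P=np.load('top1.npz')['P']; 
for x in(.58,.62,.66):
    k=(abs(P[...,0]-x)<.012)&(P[...,1]>-.06)&(P[...,1]<.28)
    q=P[k]; 
    for y in np.arange(-.06,.28,.01):
        z=q[abs(q[:,1]-y)<.005,2]; print(f'{y:.2f}:{np.nanmax(z)*1000:.0f}' if len(z) else '',end=' ')
    print()
```

```text
[ 0.5855  0.1277  0.2677 -0.7848] [0.63759115 0.07538089] 0.06979382563736568
top 0.285 (array([0.6357, 0.0797]), 79, np.float64(0.2846))
top 0.29 (array([0.6355, 0.0772]), 50, np.float64(0.2882))
top 0.295 (array([0.6309, 0.0682]), 21, np.float64(0.2903))
scene 0.285 (array([0.6401, 0.0758]), 123, np.float64(0.2831))
scene 0.29 (array([0.6396, 0.0763]), 65, np.float64(0.288))
scene 0.295 (array([0.5391, 0.0857]), 51, np.float64(0.2944))
-0.06:7 -0.05:6 -0.04:6 -0.03:4 -0.02:112 -0.01:72 0.00:69 0.01:70 0.02:69 0.03:69 0.04:71 0.05:72 0.06:70                      
-0.06:3 -0.05:5 -0.04:5 -0.03:5 -0.02:110 -0.01:69 0.00:71 0.01:69 0.02:69 0.03:70 0.04:70 0.05:70 0.06:70 0.07:68                     
-0.06:4 -0.05:4 -0.04:6 -0.03:3 -0.02:108 -0.01:70 0.00:71 0.01:71 0.02:71 0.03:71 0.04:69 0.05:73 0.06:69 0.07:71 0.08:71 0.09:68 0.10:68 0.11:69 0.12:71 0.13:69 0.14:70 0.15:69 0.16:71 0.17:91 0.18:70 0.19:70 0.20:71 0.21:71 0.22:70 0.23:70 0.24:71 0.25:108
```

View pics/s2.png

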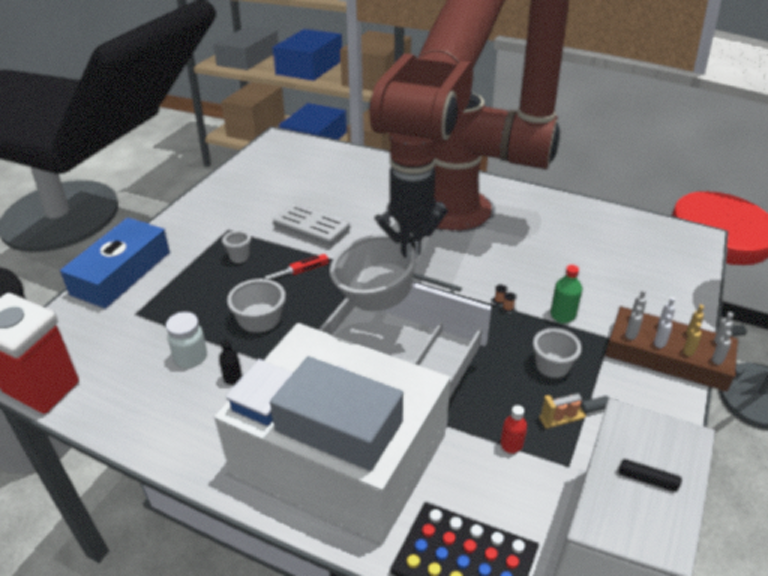

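The scene view shows bowl a held level over the wide bay at (372,270). The bay edges measure as expected, so I'll lower it.

Call:
play_rows(plan=[[40, 0, 0, 0, 1], [80, 0, 0, 0, 1], [115, 0, 0, 0, 1], [140, 0, 0, 0, 1], [150, 0, 0, 0, 1], [157, 0, 0, 0, 1], [159, 0, 0, 0, 1], [159, 0, 0, 0, 1]])

```text
time: 11.6
tool_pos: [0.5915, 0.1272, 0.1168]
tool_rot: [0.273, 0.658, 0.27, -0.648]
contact_force: [-0.9, 5.8, 14.7]
gripper_width: 0.075
```

Call:
play_rows(plan=[[0, 0, 0, 0, 0.3], [0, 0, 0, 0, 0.06], [0, 0, 0, 0, 0.06], [-40, 0, 0, 0, 0.06], [-90, 0, 0, 0, 0.06], [-140, 0, 0, 0, 0.06], [-140, 0, 0, 0, 0.06]])

```text
time: 12.48
tool_pos: [0.5888, 0.1263, 0.256]
tool_rot: [0.272, 0.656, 0.27, -0.65]
contact_force: [0.4, -0.1, -0.3]
gripper_width: 0.473
```

Run:
```python
from h import *
x,y=gp((.5953,-.2232),'b')
rows([(x,y,.2,YW,.06,8)])
```

```text
[[7, 24, 30, -0.0, 0.06], [14, 49, 61, -0.0, 0.06], [21, 73, 91, -0.0, 0.06], [28, 97, 121, -0.0, 0.06], [35, 121, 152, -0.0, 0.06], [42, 146, 182, -0.0, 0.06], [49, 170, 212, -0.0, 0.06], [56, 194, 243, -0.0, 0.06]]
```

Call:
play_rows(plan=[[7, 24, 30, 0, 0.06], [14, 49, 61, 0, 0.06], [21, 73, 91, 0, 0.06], [28, 97, 121, 0, 0.06], [35, 121, 152, 0, 0.06], [42, 146, 182, 0, 0.06], [49, 170, 212, 0, 0.06], [56, 194, 243, 0, 0.06]])

```text
time: 13.48
tool_pos: [0.5505, -0.1836, 0.1919]
tool_rot: [-0.27, -0.652, -0.272, 0.654]
contact_force: [0.2, 0.1, -0.2]
gripper_width: 0.474
```

Run:
```python
from h import *
p=pose();print(np.round(p,4))
T=grab('top');g=grab('scene'); save(T,'t3.png',(150,80,450,280),2.5); np.savez('t3.npz',P=pts(T),S=pts(g))
for nm,P in(('top',pts(T)),('scene',pts(g))):
    for z in(.128,.132): print(nm,z,rim(P,BAY,.076,z,.025))
    for k,c in dict(b=(.595,-.223),c=(.472,.395),d=(.427,-.391)).items(): print(k,rim(P,c,RAD[k],H[k],.02))
    k=(np.hypot(P[...,0]-BAY[0],P[...,1]-BAY[1])<.04); print('floor a',np.nanmedian(P[k],0), np.linalg.lstsq(np.c_[P[k][:,:2],np.ones(k.sum())],P[k][:,2],rcond=None)[0])
```

```text
[ 0.5505 -0.1836  0.1919 -0.7852]
top 0.128 (array([0.6383, 0.0789]), 450, np.float64(0.1276))
top 0.132 (array([0.6386, 0.079 ]), 343, np.float64(0.1282))
b (array([ 0.5948, -0.2248]), 65, np.float64(0.0606))
c (array([0.47  , 0.3936]), 266, np.float64(0.059))
d None
floor a [0.63672856 0.07453276 0.07086378] [-0.00966253  0.00053727  0.07699721]
scene 0.128 (array([0.6418, 0.0809]), 317, np.float64(0.1267))
scene 0.132 (array([0.6411, 0.0806]), 200, np.float64(0.1278))
b (array([ 0.5966, -0.2216]), 245, np.float64(0.0594))
c (array([0.4733, 0.3959]), 224, np.float64(0.0584))
d None
floor a [0.62390091 0.07385387 0.07058277] [ 0.01780304 -0.00339454  0.05971785]
```

View pics/t3.png

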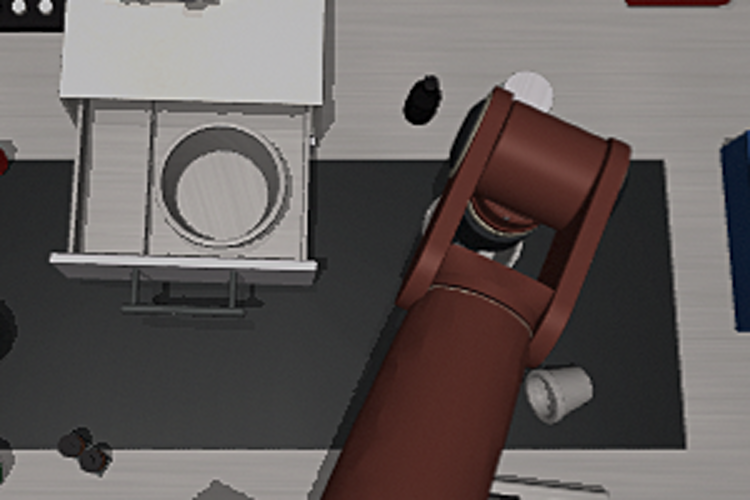

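The crop shows bowl a sitting flat in the bay, at (222,190). Bowl d has been knocked over and lies on its side at (560,393). I'll deal with d later and pick bowl b now.

Call:
play_rows(plan=[[40, 0, 0, 0, 0.06], [80, 0, 0, 0, 0.06], [120, 0, 0, 0, 0.06], [141, 0, 0, 0, 0.06], [141, 0, 0, 0, 0.06], [141, 0, 0, 0, 0.06], [141, 0, 0, 0, 1], [141, 0, 0, 0, 1]])

```text
time: 14.58
tool_pos: [0.5529, -0.183, 0.0549]
tool_rot: [0.271, 0.654, 0.27, -0.653]
contact_force: [2.0, 1.4, 4.6]
gripper_width: 0.059
```

Call:
play_rows(plan=[[0, 0, 0, 0, 1], [0, 0, 0, 0, 1], [0, 0, 0, 0, 1], [-15, 0, 0, 0, 1], [-40, 0, 0, 0, 1], [-90, 0, 0, 0, 1], [-140, 0, 0, 0, 1], [-200, 0, 0, 0, 1]])

```text
time: 15.58
tool_pos: [0.5504, -0.182, 0.2535]
tool_rot: [-0.27, -0.652, -0.272, 0.654]
contact_force: [0.2, -1.0, -1.5]
gripper_width: 0.057
```

Run:
```python
from h import *
p=pose();print(np.round(p,4),manip.state()['gripper_width'])
g=grab('scene'); save(g,'s4.png',(120,120,340,290),3.5); P=pts(g)
for z in (.25,.255,.26,.265): print(z,rim(P,(.5953,-.2232),RAD['b'],z,.02))
rows([(p[0]+.0445,p[1]+.303,.255,YW,1,8)])
```

```text
[ 0.5504 -0.182   0.2535 -0.7851] 0.05669146557513518
0.25 (array([ 0.5926, -0.2216]), 259, np.float64(0.2517))
0.255 (array([ 0.5923, -0.222 ]), 284, np.float64(0.2548))
0.26 (array([ 0.5918, -0.2223]), 182, np.float64(0.2566))
0.265 (array([ 0.5901, -0.2219]), 39, np.float64(0.2604))
[[1, -23, -31, 0.0, 1], [3, -47, -61, 0.0, 1], [4, -70, -92, 0.0, 1], [5, -93, -122, 0.0, 1], [6, -117, -153, 0.0, 1], [8, -140, -183, 0.0, 1], [9, -163, -214, 0.0, 1], [10, -187, -244, 0.0, 1]]
```

View pics/s4.png

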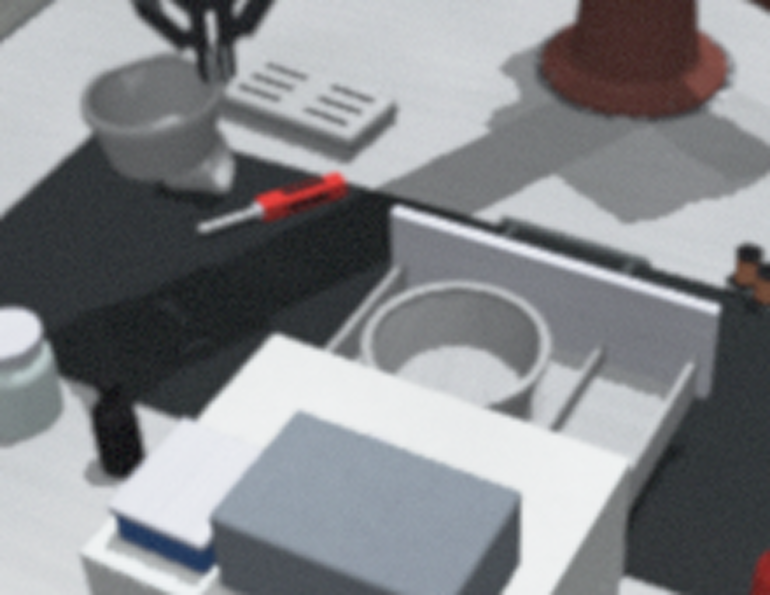

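Bowl b is held with a slight sag, so its centre is about 3 mm off. I'll correct for that and place it.

Call:
play_rows(plan=[[0, -22, -31, 0, 1], [0, -45, -62, 0, 1], [0, -67, -93, 0, 1], [0, -90, -124, 0, 1], [0, -112, -155, 0, 1], [0, -134, -187, 0, 1], [0, -157, -218, 0, 1], [0, -179, -249, 0, 1]])

```text
time: 16.62
tool_pos: [0.6006, 0.1212, 0.2528]
tool_rot: [-0.271, -0.653, -0.271, 0.654]
contact_force: [1.5, -0.5, -1.6]
gripper_width: 0.053
```

Call:
play_rows(plan=[[0, 0, 0, 0, 1], [40, 0, 0, 0, 1], [80, 0, 0, 0, 1], [105, 0, 0, 0, 1], [114, 0, 0, 0, 1], [118, 0, 0, 0, 1], [118, 0, 0, 0, 1]])

```text
time: 17.5
tool_pos: [0.6019, 0.1198, 0.1365]
tool_rot: [0.271, 0.654, 0.27, -0.653]
contact_force: [-0.4, 0.7, -1.8]
gripper_width: 0.057
```

Run:
```python
from h import *
p=pose();print(np.round(p,4),manip.state()['gripper_width'],manip.state()['contact_force'])
g=grab('scene'); P=pts(g)
for z in (.13,.135,.14,.145): print(z,rim(P,(.6415,.081),RAD['b'],z,.012))
print(rim(P,(.6415,.081),RAD['a'],.128,.012))
```

```text
[ 0.6019  0.1198  0.1365 -0.7853] 0.056913351583018225 [-0.36221575  0.71143684 -1.84288213]
0.13 (array([0.6463, 0.078 ]), 196, np.float64(0.1307))
0.135 (array([0.6451, 0.078 ]), 310, np.float64(0.137))
0.14 (array([0.6448, 0.0777]), 283, np.float64(0.1389))
0.145 (array([0.6448, 0.0775]), 142, np.float64(0.1407))
(array([0.6409, 0.0804]), 173, np.float64(0.1272))
```

Call:
play_rows(plan=[[2, -2, 0, 0, 1], [4, -4, 0, 0, 1], [4, -4, 0, 0, 1], [4, -4, 0, 0, 0.5], [4, -4, 0, 0, 0.4], [4, -4, 0, 0, 0.4], [-40, -4, 0, 0, 0.4], [-90, -4, 0, 0, 0.4]])

```text
time: 18.55
tool_pos: [0.5976, 0.1226, 0.2251]
tool_rot: [-0.27, -0.652, -0.271, 0.654]
contact_force: [0.6, -0.1, 0.2]
gripper_width: 0.297
```

Run:
```python
from h import *
p=pose();print(np.round(p,4))
x,y=gp((.4717,.3949),'c')
g=grab('scene'); P=pts(g)
for z in (.128,.132): print(z,rim(P,(.6415,.081),RAD['b'],z,.012))
print(rim(P,(.4717,.3949),RAD['c'],.06,.02))
print(rim(P,(.6415,.081),RAD['a'],.128,.012))
rows([(x,y,.2,YW,.06,8)])
```

```text
[ 0.5976  0.1226  0.2251 -0.7851]
0.128 (array([0.6391, 0.0824]), 385, np.float64(0.1302))
0.132 (array([0.6386, 0.0823]), 337, np.float64(0.1309))
(array([0.4735, 0.3961]), 222, np.float64(0.0583))
(array([0.641 , 0.0809]), 269, np.float64(0.1271))
[[4, -41, -13, 0.0, 0.06], [9, -82, -25, 0.0, 0.06], [13, -123, -38, 0.0, 0.06], [18, -164, -50, 0.0, 0.06], [22, -205, -63, 0.0, 0.06], [26, -246, -75, 0.0, 0.06], [31, -287, -88, 0.0, 0.06], [35, -328, -100, 0.0, 0.06]]
```

Bowl b is nested, about 3 mm off a's centre. Bowl c is next.

Call:
play_rows(plan=[[4, -41, -13, 0, 0.06], [9, -82, -25, 0, 0.06], [13, -123, -38, 0, 0.06], [18, -164, -50, 0, 0.06], [22, -205, -63, 0, 0.06], [26, -246, -75, 0, 0.06], [31, -287, -88, 0, 0.06], [35, -328, -100, 0, 0.06]])

```text
time: 19.6
tool_pos: [0.4365, 0.4266, 0.1903]
tool_rot: [0.271, 0.653, 0.271, -0.653]
contact_force: [0.6, 0.0, 0.1]
gripper_width: 0.468
```

Call:
play_rows(plan=[[0, 0, 0, 0, 0.06], [50, 0, 0, 0, 0.06], [100, 0, 0, 0, 0.06], [130, 0, 0, 0, 0.06], [141, 0, 0, 0, 0.06], [141, 0, 0, 0, 0.06], [141, 0, 0, 0, 0.06], [141, 0, 0, 0, 1]])

```text
time: 20.6
tool_pos: [0.4381, 0.4261, 0.0513]
tool_rot: [0.27, 0.654, 0.271, -0.652]
contact_force: [0.3, -0.6, 0.2]
gripper_width: 0.275
```

Call:
play_rows(plan=[[0, 0, 0, 0, 1], [0, 0, 0, 0, 1], [0, 0, 0, 0, 1], [0, 0, 0, 0, 1], [-20, 0, 0, 0, 1], [-80, 0, 0, 0, 1], [-140, 0, 0, 0, 1], [-200, 0, 0, 0, 1]])

```text
time: 21.6
tool_pos: [0.4366, 0.425, 0.2517]
tool_rot: [0.271, 0.653, 0.271, -0.653]
contact_force: [0.4, -0.2, -1.3]
gripper_width: 0.072
```

Run:
```python
from h import *
p=pose();print(np.round(p,4),manip.state()['gripper_width'])
g=grab('scene'); P=pts(g); T=grab('top'); TP=pts(T); np.savez('t5.npz',P=TP,S=P); save(T,'t5.png',(250,100,450,290),3)
for z in (.25,.255,.26,.265): print(z,rim(P,(.4735,.396),RAD['c'],z,.02))
b=(.6388,.0823); print(rim(P,b,RAD['b'],.131,.012))
```

```text
[ 0.4366  0.425   0.2517 -0.785 ] 0.07162542500853525
0.25 (array([0.4739, 0.3959]), 183, np.float64(0.2507))
0.255 (array([0.4728, 0.3956]), 291, np.float64(0.2572))
0.26 (array([0.4725, 0.3956]), 254, np.float64(0.259))
0.265 (array([0.4716, 0.3952]), 138, np.float64(0.2605))
(array([0.639 , 0.0824]), 331, np.float64(0.1306))
```

View pics/t5.png

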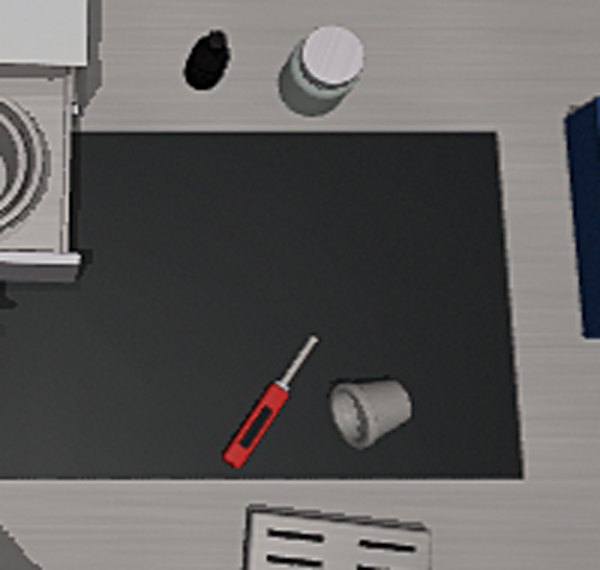

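Bowl c is held. The crop shows d on its side at (370,408) with its mouth facing left, and the driver at (270,405). Placing c now.

Call:
play_rows(plan=[[0, 42, 13, 0, 1], [0, 85, 26, 0, 1], [0, 127, 39, 0, 1], [0, 170, 52, 0, 1], [0, 212, 65, 0, 1], [0, 254, 78, 0, 1], [0, 297, 91, 0, 1], [0, 339, 104, 0, 1]])

```text
time: 22.7
tool_pos: [0.6033, 0.1107, 0.2488]
tool_rot: [-0.271, -0.653, -0.271, 0.654]
contact_force: [0.3, 0.1, -1.2]
gripper_width: 0.076
```

Call:
play_rows(plan=[[0, 0, 0, 0, 1], [40, 0, 0, 0, 1], [80, 0, 0, 0, 1], [103, 0, 0, 0, 1], [110, 0, 0, 0, 1], [112, 0, 0, 0, 1], [112, 0, 0, 0, 1]])

```text
time: 23.58
tool_pos: [0.6041, 0.1125, 0.1388]
tool_rot: [0.271, 0.654, 0.271, -0.652]
contact_force: [0.1, 0.1, -1.0]
gripper_width: 0.07
```

Run:
```python
from h import *
p=pose();print(np.round(p,4),manip.state()['gripper_width'],manip.state()['contact_force'])
P=pts(grab('scene'))
for z in (.135,.14,.145,.15): print(z,rim(P,(.639,.0824),RAD['c'],z,.01))
print(rim(P,(.639,.0824),RAD['b'],.131,.012))
t=np.load('t5.npz')
for P in (t['P'],t['S']):
    m=(P[...,0]>.36)&(P[...,0]<.5)&(P[...,1]>-.45)&(P[...,1]<-.29)&(P[...,2]>.012)
    q=P[m]; print(len(q),q.mean(0).round(4),np.percentile(q,[1,99],axis=0).round(3).tolist())
    w,V=np.linalg.eigh(np.cov((q[:,:2]-q[:,:2].mean(0)).T)); print(V[:,1],w**.5)
    m=(P[...,0]>.34)&(P[...,0]<.48)&(P[...,1]>-.29)&(P[...,1]<-.17)&(P[...,2]>.012)
    q=P[m]; print('drv',len(q),q.mean(0).round(4),q.max(0),q.min(0))
```

```text
[ 0.6041  0.1125  0.1388 -0.7847] 0.06966325294932015 [ 0.08612974  0.13184177 -0.99871101]
0.135 (array([0.6421, 0.0846]), 141, np.float64(0.1348))
0.14 (array([0.6411, 0.0838]), 193, np.float64(0.142))
0.145 (array([0.6406, 0.0833]), 260, np.float64(0.1454))
0.15 (array([0.6398, 0.0829]), 177, np.float64(0.1466))
(array([0.6385, 0.0821]), 226, np.float64(0.1312))
381 [ 0.4059 -0.3271  0.0449] [[0.37, -0.364, 0.012], [0.433, -0.295, 0.069]]
[-0.39344145  0.91934968] [0.01735506 0.01854026]
drv 279 [ 0.4012 -0.2219  0.0204] [ 0.47864841 -0.18177819  0.02859041] [ 0.34984681 -0.28126164  0.01205204]
285 [ 0.4129 -0.3213  0.0385] [[0.369, -0.358, 0.013], [0.437, -0.292, 0.066]]
[-0.94593021  0.32437023] [0.01580861 0.02152665]
drv 162 [ 0.404  -0.2177  0.0188] [ 0.47989807 -0.18130188  0.02766486] [ 0.35215351 -0.27530757  0.01200601]
```

Call:
play_rows(plan=[[2, 0, 0, 0, 1], [3, 0, 0, 0, 1], [3, 0, 0, 0, 1], [3, 0, 0, 0, 0.5], [3, 0, 0, 0, 0.4], [3, 0, 0, 0, 0.4], [-40, 0, 0, 0, 0.4], [-90, 0, 0, 0, 0.4]])

```text
time: 24.62
tool_pos: [0.6025, 0.1121, 0.2269]
tool_rot: [-0.27, -0.652, -0.271, 0.654]
contact_force: [-0.5, 0.4, 0.8]
gripper_width: 0.298
```

Run:
```python
from h import *
print(np.round(pose(),4))
P=pts(grab('scene'))
for z in (.133,.136): print(z,rim(P,(.639,.0824),RAD['c'],z,.01))
print(rim(P,(.639,.0824),RAD['b'],.131,.012),rim(P,(.641,.081),RAD['a'],.127,.012))
# slices of lying d (z top profile along its axis), saved view
t=np.load('t5.npz')
for P in (t['P'],t['S']):
  m=(P[...,0]>.36)&(P[...,0]<.46)&(P[...,1]>-.38)&(P[...,1]<-.28)&(P[...,2]>.008); q=P[m]
  # fit truncated cone lying on its side: params x,y (contact axis mid), yaw
  def rad(s): # outer radius along axis from foot 0..58
    return np.where(s>.048,.034,.0225+(.0318-.0225)*s/.048)
  def res(p):
    # axis: foot centre at (x,y,zf), axis dir tilted: cone resting on the table along generator foot edge->rim edge
    tilt=np.arcsin((.034-.0225)/.058); d=np.array([np.cos(p[2])*np.cos(tilt),np.sin(p[2])*np.cos(tilt),np.sin(tilt)])
    f=np.array([p[0],p[1],.0225*np.cos(tilt)]); v=q-f; s=v@d; r=np.linalg.norm(v-np.outer(s,d),axis=1)
    out=np.clip(-s,0,None)+np.clip(s-.058,0,None)
    ro=r-rad(np.clip(s,0,.058)); e=np.where(ro<-.004,ro+.006*0,ro)
    return np.hypot(e*(np.abs(ro)<.05),out)
  best=min((least_squares(res,(.405,-.327,a),loss='soft_l1',f_scale=.002) for a in np.arange(0,6.2,.5)),key=lambda r:r.cost)
  print('d',best.x,best.cost,len(q))
```

```text
[ 0.6025  0.1121  0.2269 -0.785 ]
0.133 (array([0.6379, 0.0835]), 296, np.float64(0.1342))
0.136 (array([0.6374, 0.0836]), 243, np.float64(0.1347))
(array([0.6381, 0.0822]), 321, np.float64(0.1307)) (array([0.6405, 0.0807]), 274, np.float64(0.1268))
d [-0.9681255 -0.7363544  1.8377552] 4.600552739680151e-05 434
d [ 0.56892959 -0.88486725  3.37782323] 5.270150934784146e-05 298
```

Bowl c is nested. The driver comes next. For d I'll fit its lying pose in the same script.

```bash
cat >> h.py <<'E'
def rad(s): return np.where(s>.048,.034,.0225+.0093*np.clip(s,0,.048)/.048)
def fitlie(q,x0,tol=.004):
    """d lying on its side: foot centre x,y and yaw of axis (toward mouth); outer-surface points"""
    tilt=np.arcsin((.034-.0225)/.058)
    def res(p):
        d=np.array([np.cos(p[2])*np.cos(tilt),np.sin(p[2])*np.cos(tilt),np.sin(tilt)])
        f=np.array([p[0],p[1],.0225*np.cos(tilt)]); v=q-f; s=v@d; r=np.linalg.norm(v-np.outer(s,d),axis=1)
        sc=np.clip(s,0,.058); e=np.hypot(r-rad(sc),s-sc); i=np.hypot(r-rad(sc)+.006,s-sc); fo=np.where(r<.0225,np.abs(s),1)
        return np.minimum(np.minimum(e,i),fo)
    return min((least_squares(res,(x0[0]-.03*np.cos(a),x0[1]-.03*np.sin(a),a),loss='soft_l1',f_scale=.002) for a in np.arange(0,6.2,.4)),key=lambda r:r.cost)
E
python3 - <<'E'
from h import *
t=np.load('t5.npz')
for P in (t['P'],t['S']):
    m=(P[...,0]>.36)&(P[...,0]<.46)&(P[...,1]>-.38)&(P[...,1]<-.285)&(P[...,2]>.008); q=P[m]
    r=fitlie(q,(.41,-.325)); print('d',r.x.round(4),r.cost/len(q)*1e6)
    m=(P[...,0]>.33)&(P[...,0]<.49)&(P[...,1]>-.29)&(P[...,1]<-.15)&(P[...,2]>.007); q=P[m][:,:2]
    h=P[m&(P[...,2]>.0175)][:,:2]
    c=q.mean(0); u=np.array([.815,-.58])
    for _ in range(3):
        w,V=np.linalg.eigh(np.cov((q-q.mean(0)).T)); u=V[:,1]*np.sign(V[0,1])
    n=np.array([-u[1],u[0]]); s=np.sort(q@u); print(len(q),'yaw',np.arctan2(u[1],u[0]),'len',s[-1]-s[0])
    sh=h@u; nh=h@n; print('handle len',np.ptp(sh),'w',np.ptp(nh)); 
    sg=(s[0]+.0475+s[-1]-.1135)/2; nn=(nh.max()+nh.min())/2; print('grip',sg*u+nn*n,'handle box',(np.array(cv2.minAreaRect((h*1000).astype(np.float32))[0])))
rows([(.392,-.214,.2,.953,.06,11)])
E
```

```text
d [ 0.4157 -0.3596  1.8716] 1.6554844002884312
305 yaw -0.6291484299267555 len 0.15956177765394158
handle len 0.1569486070303907 w 0.021840013874012444
grip [ 0.39063936 -0.21487711] handle box [ 416.76467896 -233.20838928]
d [ 0.417  -0.3559  1.8829] 1.4638768706355672
205 yaw -0.6408258181941563 len 0.1579628687953778
handle len 0.14203937424368784 w 0.027218430419462328
grip [ 0.39087874 -0.21317961] handle box [ 413.0272522  -225.48127747]
[[3, 7, 35, -0.158, 0.06], [7, 14, 70, -0.316, 0.06], [10, 22, 104, -0.474, 0.06], [14, 29, 139, -0.632, 0.06], [17, 36, 174, -0.79, 0.06], [20, 43, 209, -0.948, 0.06], [24, 50, 243, -1.106, 0.06], [27, 57, 278, -1.264, 0.06]]
[[3, -31, 17, -0.158, 0.06], [7, -62, 35, -0.316, 0.06], [10, -93, 52, -0.474, 0.06]]
```

Call:
play_rows(plan=[[3, 7, 35, -0.157, 0.06], [7, 14, 70, -0.314, 0.06], [10, 22, 104, -0.471, 0.06], [14, 29, 139, -0.628, 0.06], [17, 36, 174, -0.785, 0.06], [20, 43, 209, -0.942, 0.06], [24, 50, 243, -1.099, 0.06], [27, 57, 278, -1.256, 0.06]])

```text
time: 25.68
tool_pos: [0.4465, -0.1256, 0.2003]
tool_rot: [0.604, 0.368, 0.604, -0.368]
contact_force: [-0.7, -0.4, -0.9]
gripper_width: 0.475
```

Run:
```python
from h import *
print(np.round(pose(),4))
rows([(.391,-.214,.18,.939,.06,4),(.391,-.214,.03,.939,.06,3),(.391,-.214,.004,.939,.06,1)])
rows([(.391,-.214,.004,.939,.06,2),(.391,-.214,.004,.939,1,4),(.391,-.214,.06,.939,1,2)],(.391,-.214,.004,.939))
```

```text
[ 0.4465 -0.1256  0.2003  0.4764]
[[5, -22, 13, -0.116, 0.06], [10, -45, 27, -0.231, 0.06], [15, -67, 40, -0.347, 0.06], [20, -90, 53, -0.463, 0.06], [70, -90, 53, -0.463, 0.06], [120, -90, 53, -0.463, 0.06], [170, -90, 53, -0.463, 0.06], [196, -90, 53, -0.463, 0.06]]
[[0, 0, 0, 0.0, 0.06], [0, 0, 0, 0.0, 0.06], [0, 0, 0, 0.0, 1], [0, 0, 0, 0.0, 1], [0, 0, 0, 0.0, 1], [0, 0, 0, 0.0, 1], [-28, 0, 0, 0.0, 1], [-56, 0, 0, 0.0, 1]]
```

Call:
play_rows(plan=[[5, -22, 13, -0.116, 0.06], [10, -45, 27, -0.231, 0.06], [15, -67, 40, -0.347, 0.06], [20, -90, 53, -0.463, 0.06], [60, -90, 53, -0.463, 0.06], [110, -90, 53, -0.463, 0.06], [150, -90, 53, -0.463, 0.06], [175, -90, 53, -0.463, 0.06]])

```text
time: 26.68
tool_pos: [0.39, -0.2121, 0.0232]
tool_rot: [0.671, 0.222, 0.672, -0.221]
contact_force: [-0.7, -0.3, -0.2]
gripper_width: 0.474
```

Call:
play_rows(plan=[[8, 0, 0, 0, 0.06], [13, 0, 0, 0, 0.06], [17, 0, 0, 0, 0.06], [19, 0, 0, 0, 0.06], [19, 0, 0, 0, 0.06], [19, 0, 0, 0, 1], [19, 0, 0, 0, 1], [19, 0, 0, 0, 1]])

```text
time: 27.68
tool_pos: [0.3915, -0.2132, 0.007]
tool_rot: [0.672, 0.221, 0.671, -0.222]
contact_force: [-1.3, -0.0, 4.1]
gripper_width: 0.239
```

Call:
play_rows(plan=[[0, 0, 0, 0, 1], [0, 0, 0, 0, 1], [-10, 0, 0, 0, 1], [-40, 0, 0, 0, 1], [-90, 0, 0, 0, 1], [-140, 0, 0, 0, 1], [-190, 0, 0, 0, 1], [-220, 0, 0, 0, 1]])

```text
time: 28.68
tool_pos: [0.3914, -0.213, 0.2294]
tool_rot: [0.673, 0.221, 0.67, -0.222]
contact_force: [0.4, 0.2, -1.7]
gripper_width: 0.242
```

Run:
```python
from h import *
p=pose();print(np.round(p,4),manip.state()['gripper_width'])
g=grab('scene'); save(g,'s6.png',(150,100,310,230),4.5); T=grab('top'); np.savez('t6.npz',P=pts(T),S=pts(g))
X,Y=dr(.088,.095); print(X,Y)
rows([(X,Y,.225,1.549,1,10)])
```

```text
[ 0.3914 -0.213   0.2294  0.9341] 0.2417981279588305
0.6090685362696714 0.21104116709413576
[[1, 47, -8, -0.061, 1], [1, 94, -16, -0.123, 1], [2, 141, -24, -0.184, 1], [2, 188, -31, -0.246, 1], [3, 235, -39, -0.307, 1], [3, 282, -47, -0.369, 1], [4, 329, -55, -0.43, 1], [5, 376, -63, -0.492, 1]]
[[1, 45, 15, -0.061, 1], [1, 90, 31, -0.123, 1]]
```

View pics/s6.png

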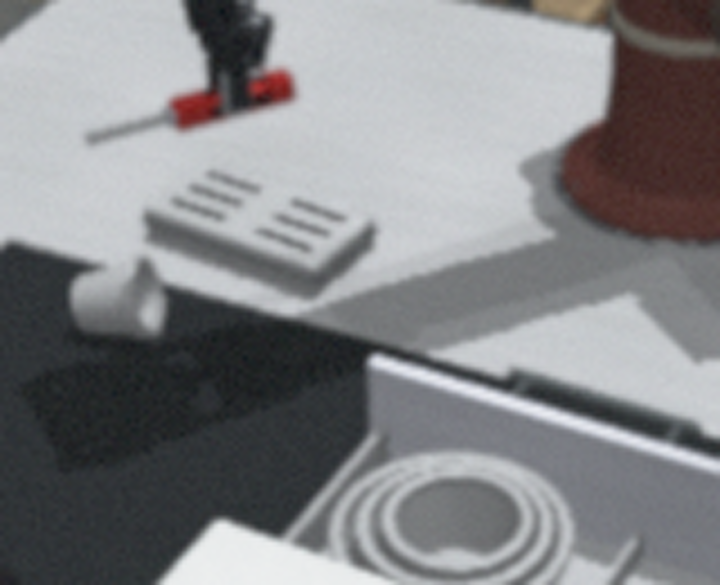

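The driver is held level by its handle at (235,100), and bowls a to c are nested. Moving the driver to the slot.

Call:
play_rows(plan=[[1, 47, -8, -0.061, 1], [1, 94, -16, -0.123, 1], [2, 141, -24, -0.184, 1], [2, 188, -31, -0.246, 1], [3, 235, -39, -0.307, 1], [3, 282, -47, -0.369, 1], [4, 329, -55, -0.43, 1], [5, 376, -63, -0.492, 1]])

```text
time: 29.78
tool_pos: [0.5632, 0.1284, 0.2186]
tool_rot: [0.704, 0.05, 0.707, -0.051]
contact_force: [-0.0, -0.4, -0.2]
gripper_width: 0.236
```

Call:
play_rows(plan=[[1, 45, 15, -0.061, 1], [1, 90, 31, -0.123, 1], [1, 90, 31, -0.123, 1], [1, 90, 31, -0.123, 1]])

```text
time: 30.28
tool_pos: [0.6065, 0.2111, 0.2181]
tool_rot: [0.706, 0.007, 0.708, -0.008]
contact_force: [0.4, 0.3, -0.5]
gripper_width: 0.24
```

Run:
```python
from h import *
p=pose();print(np.round(p,4),manip.state()['gripper_width'],dr(.088,.095))
P=pts(grab('scene'))
m=(abs(P[...,0]-.63)<.14)&(abs(P[...,1]-.21)<.06)&(P[...,2]>.212)&(P[...,2]<.239); q=P[m][:,:2]
m=np.ones(len(q),bool)
for _ in range(3):
    c=q[m].mean(0); w,V=np.linalg.eigh(np.cov((q[m]-c).T)); u=V[:,1]*np.sign(V[0,1]); m=abs((q-c)@[-u[1],u[0]])<.02
print(len(q),m.sum(),np.arctan2(u[1],u[0]),q[m].min(0),q[m].max(0),q[m].mean(0))
```

```text
[0.6065 0.2111 0.2181 1.5489] 0.2395802629668549 [0.60906854 0.21104117]
296 277 0.0048427298391203145 [0.56790041 0.19346494] [0.72204381 0.22987845] [0.64125906 0.21098607]
```

The driver's tip would come close to the cabinet edge, so I'll shift it 18 mm forward while lowering.

Call:
play_rows(plan=[[0, 0, -18, 0, 1], [40, 0, -18, 0, 1], [80, 0, -18, 0, 1], [115, 0, -18, 0, 1], [130, 0, -18, 0, 1], [138, 0, -18, 0, 1], [142, 0, -18, 0, 1], [142, 0, -18, 0, 1]])

```text
time: 31.32
tool_pos: [0.5967, 0.2125, 0.0878]
tool_rot: [0.714, 0.01, 0.7, -0.006]
contact_force: [2.4, 0.0, 10.6]
gripper_width: 0.242
```

Call:
play_rows(plan=[[0, 0, 0, 0, 1], [0, 0, 0, 0, 0.4], [0, 0, 0, 0, 0.3], [0, 0, 0, 0, 0.3], [-30, 0, 0, 0, 0.3], [-80, 0, 0, 0, 0.3], [-130, 0, 0, 0, 0.3], [-150, 0, 0, 0, 0.3]])

```text
time: 32.33
tool_pos: [0.5908, 0.2122, 0.2319]
tool_rot: [0.709, 0.008, 0.705, -0.007]
contact_force: [0.4, -0.4, 0.1]
gripper_width: 0.346
```

Run:
```python
from h import *
p=pose();print(np.round(p,4))
f=np.array([.4163,-.3578]); a=1.877; m=np.array([np.cos(a),np.sin(a)])
for s in (.03,.04): print('axis pt',s,f+m*s, 'z',.0225+.2*s)
S=pts(grab('scene')); q=S[(S[...,0]>.36)&(S[...,0]<.46)&(S[...,1]>-.38)&(S[...,1]<-.285)&(S[...,2]>.008)]
print(fitlie(q,(.41,-.325)).x)
P=S; m_=(abs(P[...,0]-.64)<.11)&(abs(P[...,1]-.21)<.033)&(P[...,2]>.076)&(P[...,2]<.1); q=P[m_]; print('drv',len(q),q.min(0),q.max(0),q.mean(0))
```

```text
[0.5908 0.2122 0.2319 1.5489]
axis pt 0.03 [ 0.40725677 -0.32919546] z 0.028499999999999998
axis pt 0.04 [ 0.40424236 -0.31966061] z 0.0305
[ 0.41491618 -0.35667571  1.84761429]
drv 343 [0.53511869 0.17709653 0.0760131 ] [0.65602744 0.24231927 0.09996334] [0.57966992 0.21170839 0.08642399]
```

Run:
```python
from h import *
a=1.865; x,y=np.array([.4158,-.3573])+.030*np.array([np.cos(a),np.sin(a)])
p=pose(); print(x,y)
rows([(x,y,.2,.294,-1,12),(x,y,.2,.294,-1,4)])
g=grab('scene'); save(g,'s7.png',(150,130,350,280),4)
```

```text
0.4071006650749058 -0.32858899911425876
[[3, -45, -14, 0.105, -1], [6, -91, -29, 0.209, -1], [8, -136, -43, 0.314, -1], [11, -182, -57, 0.418, -1], [14, -227, -72, 0.523, -1], [17, -272, -86, 0.628, -1], [19, -318, -101, 0.732, -1], [22, -363, -115, 0.837, -1]]
[[3, -41, 24, 0.105, -1], [6, -82, 48, 0.209, -1], [8, -123, 72, 0.314, -1], [11, -164, 96, 0.418, -1], [11, -164, 96, 0.418, -1], [11, -164, 96, 0.418, -1], [11, -164, 96, 0.418, -1], [11, -164, 96, 0.418, -1]]
```

View pics/s7.png

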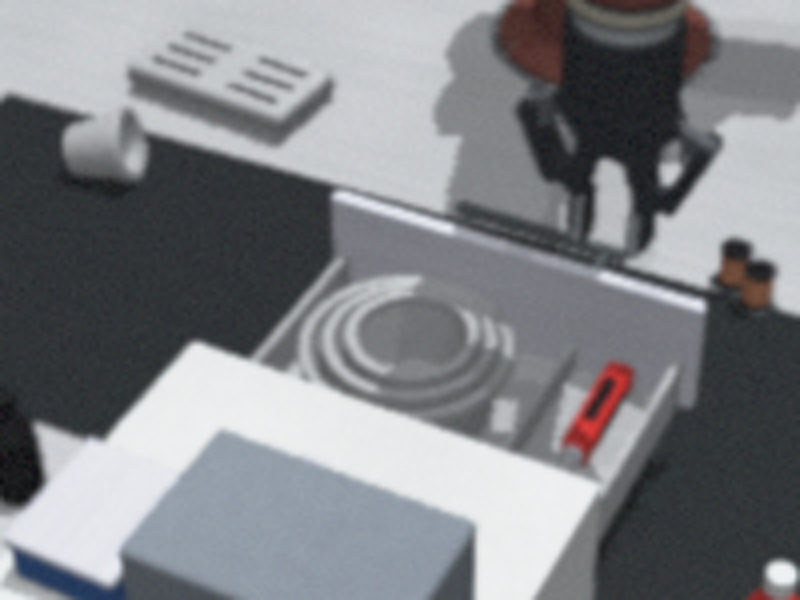

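The driver lies in the slot at (600,410). Next is the tipped bowl d at (105,147), which I'll grip across its body.

Call:
play_rows(plan=[[3, -45, -14, 0.105, -1], [6, -91, -29, 0.209, -1], [8, -136, -43, 0.314, -1], [11, -182, -57, 0.418, -1], [14, -227, -72, 0.523, -1], [17, -272, -86, 0.628, -1], [19, -318, -101, 0.732, -1], [22, -363, -115, 0.837, -1]])

```text
time: 33.42
tool_pos: [0.4646, -0.1492, 0.2028]
tool_rot: [0.641, 0.296, 0.644, -0.295]
contact_force: [0.7, -0.2, -1.0]
gripper_width: 1.0
```

Call:
play_rows(plan=[[3, -41, 24, 0.105, -1], [6, -82, 48, 0.209, -1], [8, -123, 72, 0.314, -1], [11, -164, 96, 0.418, -1], [11, -164, 96, 0.418, -1], [50, -164, 96, 0.418, -1], [90, -164, 96, 0.418, -1], [120, -164, 96, 0.418, -1]])

```text
time: 34.42
tool_pos: [0.404, -0.3256, 0.0821]
tool_rot: [0.566, 0.421, 0.57, -0.42]
contact_force: [0.3, 0.3, -0.6]
gripper_width: 1.001
```

Run:
```python
from h import *
p=pose();print(np.round(p,4))
rows([(.4071,-.3286,.03,.294,-1,3),(.4071,-.3286,.014,.294,-1,2),(.4071,-.3286,.014,.294,-1,1)])
```

```text
[ 0.404  -0.3256  0.0821  0.2955]
[[17, 1, 1, 0.001, -1], [35, 1, 3, 0.001, -1], [52, 2, 4, 0.002, -1], [60, 2, 4, 0.002, -1], [68, 2, 4, 0.002, -1], [68, 2, 4, 0.002, -1]]
```

Call:
play_rows(plan=[[20, 0, 0, 0, -1], [40, 0, 0, 0, -1], [60, 0, 0, 0, -1], [70, 0, 0, 0, -1], [72, 0, 0, 0, -1], [72, 0, 0, 0, -1], [72, 0, 0, 0, 1], [72, 0, 0, 0, 1]])

```text
time: 35.42
tool_pos: [0.4059, -0.3289, 0.0159]
tool_rot: [0.568, 0.421, 0.567, -0.421]
contact_force: [-2.3, 2.1, 6.6]
gripper_width: 0.66
```

Call:
play_rows(plan=[[0, 0, 0, 0, 1], [0, 0, 0, 0, 1], [-10, 0, 0, 0, 1], [-30, 0, 0, 0, 1], [-60, 0, 0, 0, 1], [-90, 0, 0, 0, 1], [-90, 0, 0, 0, 1]])

```text
time: 36.3
tool_pos: [0.4069, -0.3301, 0.1077]
tool_rot: [0.57, 0.421, 0.565, -0.422]
contact_force: [0.1, -0.3, -0.1]
gripper_width: 0.656
```

Run:
```python
from h import *
p=pose();print(np.round(p,4),manip.state()['gripper_width'])
g=grab('scene'); save(g,'s8.png',(110,100,250,210),5)
```

```text
[ 0.4069 -0.3301  0.1077  0.294 ] 0.6560725515413929
```

View pics/s8.png

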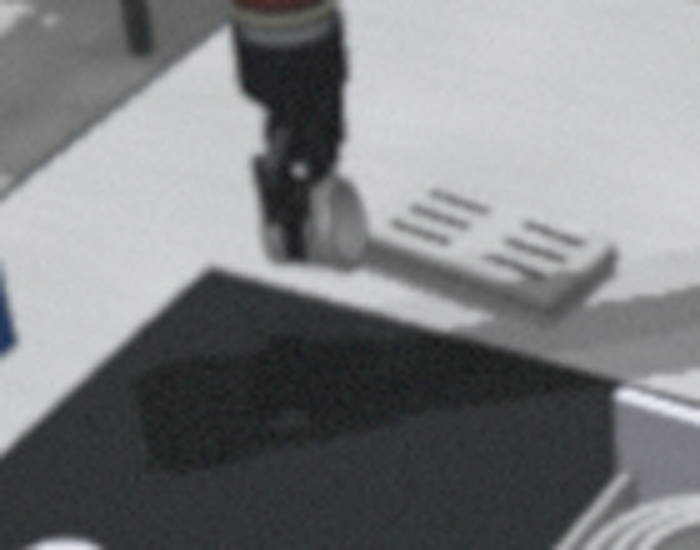

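d is gripped at the middle and still lies level. The tool can't tilt, so I'll roll the bowl upright in the grip against the fixed cabinet's side edge, starting by bringing it there mouth-first.

Run:
```python
from h import *
p=pose()
S=pts(grab('scene')); m=np.array([-np.sin(p[3]),np.cos(p[3])]); j=np.array([np.cos(p[3]),np.sin(p[3])])
v=S[...,:2]-p[:2]; k=(abs(v@m)<.07)&(abs(v@j)<.045)&(S[...,2]>.085)&(S[...,2]<.2)
q=np.c_[v[k]@m,v[k]@j,S[k][:,2]-p[2]]
for lo in np.arange(-.04,.06,.005):
    t=q[(q[:,0]>=lo)&(q[:,0]<lo+.005)]
    if len(t): print(f'{lo:.3f}',len(t),(t.min(0)*1000).round(),(t.max(0)*1000).round())
rows([(.407,-.33,.235,.294,1,3),(.765,-.085,.235,-.022,1,10),(.765,-.085,.235,-.022,1,3)])
```

```text
-0.035 6 [-33.  16.   6.] [-30.  24.  26.]
-0.030 10 [-30.  13.   3.] [-25.  25.  27.]
-0.025 10 [-25.  15.  -5.] [-20.  28.  26.]
-0.020 5 [-19.  21.   5.] [-16.  29.  91.]
-0.015 6 [-15. -26.   3.] [-10.  35.  42.]
-0.010 7 [-10.  12. -13.] [-5. 43. 33.]
-0.005 16 [ -5. -31.   6.] [-0. 44. 57.]
-0.000 23 [  0. -32.  -7.] [ 5. 44. 94.]
0.005 54 [  5. -35.  -3.] [10. 45. 94.]
0.010 75 [ 10. -43.  -9.] [15. 44. 94.]
0.015 67 [ 15. -32. -10.] [20. 34. 94.]
0.020 48 [ 20. -32. -10.] [25. 41. 50.]
0.025 25 [ 25. -31. -10.] [30. 35. 20.]
0.030 17 [ 30. -22. -15.] [35. 26. 10.]
[[-44, 0, 1, 0.0, 1], [-87, 1, 2, 0.0, 1], [-131, 1, 2, 0.0, 1], [-131, 43, -11, 0.032, 1], [-131, 84, -24, 0.063, 1], [-131, 125, -37, 0.095, 1], [-131, 167, -50, 0.126, 1], [-131, 208, -63, 0.158, 1]]
[[0, 39, -19, 0.032, 1], [0, 78, -39, 0.063, 1], [0, 116, -58, 0.095, 1], [0, 155, -78, 0.126, 1], [0, 194, -97, 0.158, 1], [0, 194, -97, 0.158, 1], [0, 194, -97, 0.158, 1], [0, 194, -97, 0.158, 1]]
```

Call:
play_rows(plan=[[-44, 0, 1, 0.0, 1], [-87, 1, 2, 0.0, 1], [-131, 1, 2, 0.0, 1], [-131, 43, -11, 0.032, 1], [-131, 84, -24, 0.063, 1], [-131, 125, -37, 0.095, 1], [-131, 167, -50, 0.126, 1], [-131, 208, -63, 0.158, 1]])

```text
time: 37.4
tool_pos: [0.5864, -0.2064, 0.2324]
tool_rot: [0.531, 0.465, 0.534, -0.466]
contact_force: [-0.2, -0.4, -0.4]
gripper_width: 0.661
```

Call:
play_rows(plan=[[0, 39, -19, 0.032, 1], [0, 78, -39, 0.063, 1], [0, 116, -58, 0.095, 1], [0, 155, -78, 0.126, 1], [0, 194, -97, 0.158, 1], [0, 194, -97, 0.158, 1], [0, 194, -97, 0.158, 1]])

```text
time: 38.28
tool_pos: [0.7642, -0.0854, 0.2327]
tool_rot: [-0.493, -0.505, -0.496, 0.506]
contact_force: [0.5, -0.2, -1.3]
gripper_width: 0.655
```

Run:
```python
from h import *
p=pose(); print(np.round(p,4),manip.state()['gripper_width'])
x=.765
rows([(x,-.060,.235,-.022,1,2),(x,-.060,.180,-.022,1,4),(x,-.060,.180,-.022,1,2)])
rows([(x,-.060,.175,-.022,1,2),(x,-.074,.164,-.022,1,3),(x,-.079,.156,-.022,1,2),(x,-.079,.156,-.022,1,1),(x,-.081,.1475,-.022,1,3),(x,-.081,.1475,-.022,1,3)],(x,-.060,.180,-.022))
```

```text
[ 0.7642 -0.0854  0.2327 -0.0218] 0.6545812904956703
[[-1, 0, -13, 0.0, 1], [-2, 0, -25, 0.0, 1], [11, 0, -25, 0.0, 1], [25, 0, -25, 0.0, 1], [39, 0, -25, 0.0, 1], [53, 0, -25, 0.0, 1], [53, 0, -25, 0.0, 1], [53, 0, -25, 0.0, 1]]
[[3, 0, 0, 0.0, 1], [5, 0, 0, 0.0, 1], [9, 0, 5, 0.0, 1], [12, 0, 9, 0.0, 1], [16, 0, 14, 0.0, 1], [20, 0, 16, 0.0, 1], [24, 0, 19, 0.0, 1], [24, 0, 19, 0.0, 1]]
[[3, 0, 1, 0.0, 1], [6, 0, 1, 0.0, 1], [9, 0, 2, 0.0, 1], [9, 0, 2, 0.0, 1], [9, 0, 2, 0.0, 1], [9, 0, 2, 0.0, 1]]
```

Call:
play_rows(plan=[[-1, 0, -13, 0, 1], [-2, 0, -25, 0, 1], [11, 0, -25, 0, 1], [25, 0, -25, 0, 1], [39, 0, -25, 0, 1], [53, 0, -25, 0, 1], [53, 0, -25, 0, 1], [53, 0, -25, 0, 1]])

```text
time: 39.28
tool_pos: [0.7659, -0.0605, 0.1826]
tool_rot: [0.495, 0.506, 0.494, -0.505]
contact_force: [-0.2, 0.7, -0.3]
gripper_width: 0.657
```

Call:
play_rows(plan=[[3, 0, 0, 0, 1], [5, 0, 0, 0, 1], [9, 0, 5, 0, 1], [12, 0, 9, 0, 1], [12, 0, 9, 0, 1]])

```text
time: 39.9
tool_pos: [0.7665, -0.0697, 0.1723]
tool_rot: [0.495, 0.506, 0.494, -0.505]
contact_force: [0.1, 1.2, 5.2]
gripper_width: 0.654
```

```bash
cat > dstat.py <<'E'
from h import *
import sys
p=pose(); print(np.round(p,4),manip.state()['gripper_width'],manip.state()['contact_force'].round(1))
g=grab('scene'); S=pts(g); m=np.array([-np.sin(p[3]),np.cos(p[3])]); j=np.array([np.cos(p[3]),np.sin(p[3])])
v=S[...,:2]-p[:2]; k=(abs(v@m)<.07)&(abs(v@j)<.045)&(S[...,2]>p[2]-.05)&(S[...,2]<p[2]+.06)&(S[...,2]>.164)
q=np.c_[v[k]@m,v[k]@j,S[k][:,2]-p[2]]
for lo in np.arange(-.06,.07,.01):
    t=q[(q[:,0]>=lo)&(q[:,0]<lo+.01)]
    if len(t): print(f'{lo:.3f}',len(t),(t.min(0)*1000).round(),(t.max(0)*1000).round())
if len(sys.argv)>1: save(g,sys.argv[1],(170,140,290,240),5)
E
python3 dstat.py s9.png
```

```text
[ 0.7665 -0.0697  0.1723 -0.0222] 0.6535532999611703 [0.1 1.2 5.2]
-0.040 1 [-33.  -6.  22.] [-33.  -6.  22.]
-0.030 8 [-29.   3.   4.] [-21.  26.  29.]
-0.020 7 [-20. -33.  -7.] [-10.   8.  41.]
-0.010 61 [ -9. -32.  -8.] [-0. 44. 56.]
0.000 130 [  0. -38.  -8.] [10. 45. 60.]
0.010 194 [ 10. -37.  -8.] [20. 43. 59.]
0.020 114 [ 20. -33.  -8.] [30. 38. 46.]
0.030 66 [ 30. -30.  -8.] [39. 32. 17.]
0.040 1 [ 47. -24.  -8.] [ 47. -24.  -8.]
```

View pics/s9.png

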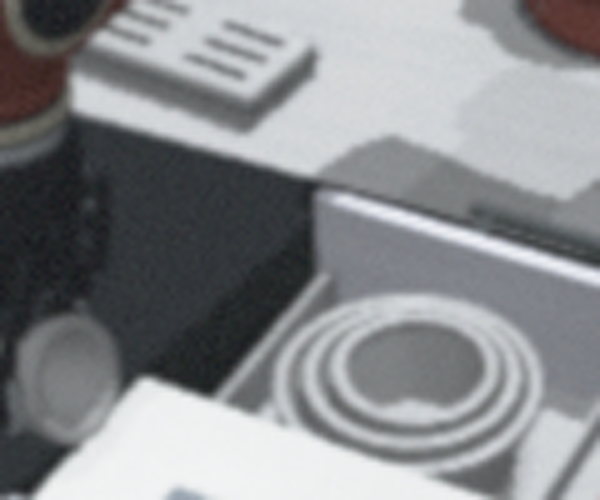

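The crop shows d's mouth facing the camera at (65,380), its rim touching the cabinet edge with 5 N up. I'll keep lowering.

Call:
play_rows(plan=[[4, 0, 2, 0, 1], [8, 0, 5, 0, 1], [12, 0, 8, 0, 1], [12, 0, 8, 0, 1]])

```text
time: 40.45
tool_pos: [0.7668, -0.0807, 0.1634]
tool_rot: [0.497, 0.506, 0.491, -0.506]
contact_force: [-2.9, -6.4, 12.2]
gripper_width: 0.637
```

```bash
python3 dstat.py
```

```text
[ 0.7668 -0.0807  0.1634 -0.0235] 0.6367559075048446 [-2.9 -6.4 12.2]
-0.020 2 [-11. -28.   9.] [-10. -17.  32.]
-0.010 51 [ -9. -32.   1.] [-0. 44. 58.]
0.000 118 [  0. -41.   2.] [10. 45. 60.]
0.010 168 [ 10. -41.   2.] [20. 42. 60.]
0.020 73 [ 20. -34.   1.] [30. 37. 41.]
0.030 65 [ 30. -31.   1.] [40. 36. 26.]
0.040 46 [ 40. -23.   1.] [50. 29. 17.]
0.050 1 [54. 42.  2.] [54. 42.  2.]
```

Call:
play_rows(plan=[[4, 0, 1, 0, 1], [8, 0, 3, 0, 1], [12, 0, 4, 0, 1], [12, 0, 4, 0, 1]])

```text
time: 41.0
tool_pos: [0.7675, -0.0892, 0.1545]
tool_rot: [-0.499, -0.505, -0.488, 0.507]
contact_force: [-6.8, -16.9, 18.1]
gripper_width: 0.611
```

```bash
python3 dstat.py s10.png
```

```text
[ 0.7675 -0.0892  0.1545 -0.0252] 0.6114937414391919 [ -6.8 -16.9  18.1]
-0.020 1 [-11. -31.  40.] [-11. -31.  40.]
-0.010 42 [-10. -30.  11.] [-0. 43. 56.]
0.000 114 [  0. -45.  10.] [10. 45. 59.]
0.010 137 [ 10. -45.  10.] [20. 43. 60.]
0.020 71 [ 20. -32.  11.] [30. 36. 44.]
0.030 47 [ 30. -31.  11.] [40. 36. 32.]
0.040 47 [ 41. -29.  10.] [50. 32. 25.]
0.050 26 [ 50. -16.  10.] [57. 22. 17.]
```

View pics/s10.png

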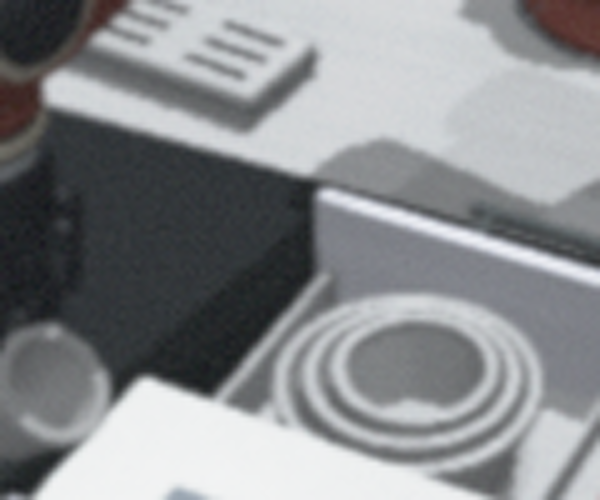

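The mouth is now tilted up about 45°. A bit more.

Call:
play_rows(plan=[[3, 0, 3, 0, 1], [6, 0, 6, 0, 1], [9, 0, 9, 0, 1], [12, 0, 9, 0, 1], [12, 0, 9, 0, 1]])

```text
time: 41.68
tool_pos: [0.7675, -0.0997, 0.1378]
tool_rot: [-0.499, -0.505, -0.487, 0.508]
contact_force: [3.7, -20.0, 5.5]
gripper_width: 0.557
```

```bash
python3 dstat.py
```

```text
[ 0.7675 -0.0997  0.1378 -0.0272] 0.5566223719612065 [  3.7 -20.    5.5]
-0.020 2 [-12. -28.  36.] [-10. -24.  38.]
-0.010 20 [ -7. -31.  27.] [-1. 41. 58.]
0.000 80 [  0. -45.  27.] [10. 42. 59.]
0.010 106 [ 10. -45.  27.] [20. 43. 60.]
0.020 38 [ 20. -30.  28.] [30. 37. 45.]
0.030 34 [ 30. -32.  26.] [40. 37. 41.]
0.040 31 [ 41. -30.  27.] [50. 36. 39.]
0.050 34 [ 50. -24.  27.] [59. 27. 35.]
0.060 20 [ 60. -11.  26.] [66. 22. 31.]
```

Now the bowl's axis is about 70° up. Lifting away and checking.

Call:
play_rows(plan=[[-3, 0, 3, 0, 1], [-10, 0, 5, 0, 1], [-25, 0, 5, 0, 1], [-45, 0, 5, 0, 1], [-70, 0, 5, 0, 1], [-90, 0, 5, 0, 1], [-90, 0, 5, 0, 1]])

```text
time: 42.6
tool_pos: [0.7662, -0.0952, 0.2278]
tool_rot: [0.496, 0.506, 0.493, -0.504]
contact_force: [-0.6, 0.5, -1.4]
gripper_width: 0.409
```

```bash
python3 dstat.py s11.png
python3 - <<'E'
from h import *
rows([(.55,-.2,.225,-.022,1,10)])
E
```

```text
[ 0.7662 -0.0952  0.2278 -0.0215] 0.4093620908538926 [-0.6  0.5 -1.4]
-0.020 2 [-13. -24.  33.] [-10. -16.  36.]
-0.010 45 [ -9. -26.   9.] [-0. 35. 57.]
0.000 111 [  0. -43.   0.] [10. 42. 59.]
0.010 213 [ 10. -45. -13.] [20. 45. 60.]
0.020 121 [ 20. -29. -18.] [30. 35. 45.]
0.030 103 [ 30. -32. -24.] [40. 35. 43.]
0.040 104 [ 40. -33. -21.] [50. 37. 39.]
0.050 71 [ 50. -28. -13.] [60. 33. 35.]
0.060 60 [ 60. -20.  12.] [70. 26. 30.]
[[0, -21, 11, 0.0, 1], [0, -43, 22, 0.0, 1], [0, -64, 33, 0.0, 1], [0, -85, 44, 0.0, 1], [0, -107, 55, 0.0, 1], [0, -128, 66, 0.0, 1], [0, -149, 77, 0.0, 1], [1, -170, 88, 0.0, 1]]
[[0, -21, 11, 0.0, 1], [0, -43, 22, 0.0, 1]]
```

View pics/s11.png

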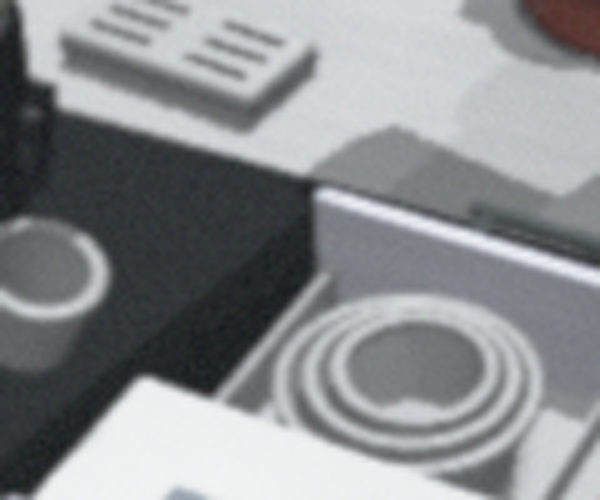

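The crop shows d nearly upright at (45,290), held off-centre. I'll carry it gently to clear table and set it down.

Call:
play_rows(plan=[[0, -10, 5, 0, 1], [0, -35, 20, 0, 1], [0, -62, 36, 0, 1], [0, -90, 52, 0, 1], [0, -118, 68, 0, 1], [0, -146, 84, 0, 1], [0, -165, 97, 0, 1], [0, -173, 101, 0, 1]])

```text
time: 43.65
tool_pos: [0.5885, -0.1931, 0.2236]
tool_rot: [-0.494, -0.506, -0.494, 0.506]
contact_force: [0.2, 0.2, -0.7]
gripper_width: 0.407
```

```bash
python3 dstat.py
```

```text
[ 0.5885 -0.1931  0.2236 -0.0233] 0.4074448090079663 [ 0.2  0.2 -0.7]
-0.020 3 [-13. -24.   5.] [-10.  27.  37.]
-0.010 39 [ -9. -27.   4.] [-1. 33. 58.]
0.000 97 [  0. -42.   1.] [10. 45. 60.]
0.010 152 [ 10. -43. -15.] [20. 44. 59.]
0.020 87 [ 20. -27. -21.] [30. 32. 46.]
0.030 85 [ 30. -29. -21.] [40. 37. 43.]
0.040 82 [ 40. -34. -26.] [50. 35. 39.]
0.050 61 [ 50. -28. -12.] [60. 33. 35.]
0.060 46 [ 60. -24.  11.] [70. 26. 34.]
```

Call:
play_rows(plan=[[40, 0, 0, 0, 1], [80, 0, 0, 0, 1], [120, 0, 0, 0, 1], [150, 0, 0, 0, 1], [170, 0, 0, 0, 1], [180, 0, 0, 0, 1], [188, 0, 0, 0, 1], [188, 0, 0, 0, 1]])

```text
time: 44.7
tool_pos: [0.5901, -0.1926, 0.0366]
tool_rot: [0.495, 0.506, 0.494, -0.505]
contact_force: [0.3, -0.4, -1.2]
gripper_width: 0.408
```

Call:
play_rows(plan=[[3, 0, 0, 0, 1], [6, 0, 0, 0, 1], [9, 0, 0, 0, 1], [12, 0, 0, 0, 1], [15, 0, 0, 0, 1], [15, 0, 0, 0, 1]])

```text
time: 45.45
tool_pos: [0.5897, -0.1925, 0.0211]
tool_rot: [0.494, 0.506, 0.495, -0.505]
contact_force: [-0.5, -0.5, -0.1]
gripper_width: 0.025
```

```bash
sed -i 's/&(S\[...,2\]>.164)/\&(S[...,2]>.005)/' dstat.py; python3 dstat.py
```

```text
[ 0.5897 -0.1925  0.0211 -0.0222] 0.025284475409379635 [-0.5 -0.5 -0.1]
-0.040 1 [-40.  24. -16.] [-40.  24. -16.]
-0.020 2 [-14.  14. -16.] [-12.  42.  49.]
-0.010 17 [ -9.   8. -16.] [-1. 43. 59.]
0.000 47 [  1. -27.  -3.] [10. 42. 59.]
0.010 70 [ 10. -42.   6.] [20. 41. 60.]
0.020 87 [ 20. -26. -10.] [30. 27. 47.]
0.030 71 [ 30. -31.  -9.] [40. 33. 46.]
0.040 61 [ 40. -33. -14.] [50. 35. 45.]
0.050 59 [ 50. -27. -14.] [59. 35. 43.]
0.060 51 [ 60. -25.  -6.] [70. 30. 39.]
```

Call:
play_rows(plan=[[0, 0, 3, 0, 1], [0, 0, 8, 0, 1], [0, 0, 15, 0, 1], [0, 0, 25, 0, 1], [0, 0, 35, 0, 1], [-30, 0, 50, 0, 1], [-80, 0, 60, 0, 1], [-130, 0, 60, 0, 0.06]])

```text
time: 46.5
tool_pos: [0.588, -0.2537, 0.1524]
tool_rot: [-0.494, -0.506, -0.494, 0.506]
contact_force: [0.6, -0.4, -0.6]
gripper_width: 0.202
```

Run:
```python
from h import *
g=grab('scene');T=grab('top')
for P in(pts(T),pts(g)):
    for z in (.058,.063): print(rim(P,(.59,-.157),.034,z,.02))
save(g,'s12.png',(130,100,330,250),4)
```

```text
(array([ 0.591 , -0.1585]), 166, np.float64(0.0579))
(array([ 0.5914, -0.1588]), 114, np.float64(0.0588))
(array([ 0.594 , -0.1556]), 130, np.float64(0.0567))
(array([ 0.5942, -0.1556]), 55, np.float64(0.0584))
```

View pics/s12.png

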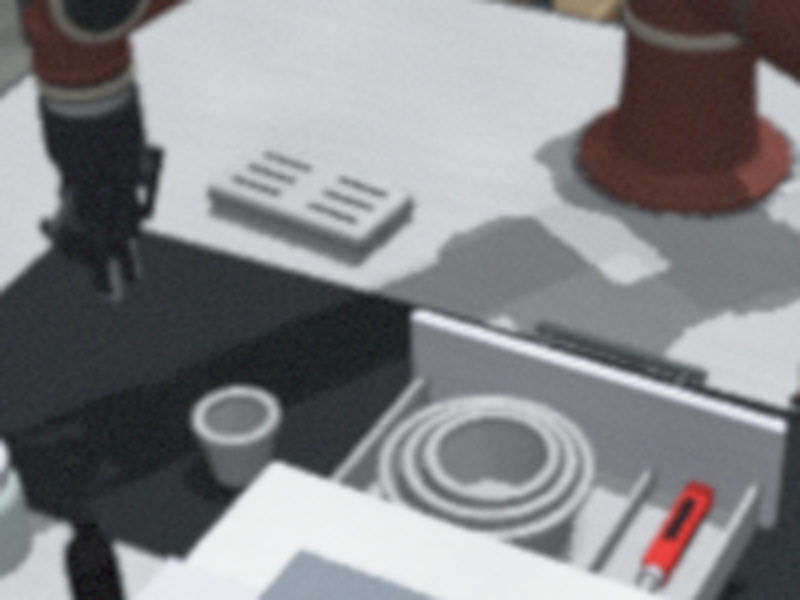

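d stands upright at (235,430). Now a rim pinch to place it.

Run:
```python
from h import *
p=pose();print(np.round(p,4))
x,y=gp((.5926,-.157),'d'); print(x,y)
rows([(x,y,.15,YW,.06,6),(x,y,.1,YW,.06,2)])
```

```text
[ 0.5922 -0.2555  0.1598 -0.0226]
0.571387 -0.135787
[[2, -4, -20, 0.127, 0.06], [3, -8, -40, 0.254, 0.06], [5, -12, -60, 0.381, 0.06], [7, -16, -79, 0.508, 0.06], [8, -20, -99, 0.635, 0.06], [10, -24, -119, 0.762, 0.06], [35, -24, -119, 0.762, 0.06], [60, -24, -119, 0.762, 0.06]]
```

Call:
play_rows(plan=[[2, -4, -20, 0.127, 0.06], [3, -8, -40, 0.254, 0.06], [5, -12, -60, 0.381, 0.06], [7, -16, -79, 0.508, 0.06], [8, -20, -99, 0.635, 0.06], [10, -24, -119, 0.762, 0.06], [35, -24, -119, 0.762, 0.06], [35, -24, -119, 0.762, 0.06]])

```text
time: 47.6
tool_pos: [0.5652, -0.1324, 0.1135]
tool_rot: [-0.27, -0.652, -0.272, 0.654]
contact_force: [0.3, 1.0, 0.1]
gripper_width: 0.472
```

Call:
play_rows(plan=[[0, 0, 0, 0, 0.06], [0, 0, 0, 0, 0.06]])

```text
time: 47.85
tool_pos: [0.5677, -0.1336, 0.1174]
tool_rot: [0.271, 0.654, 0.271, -0.653]
contact_force: [-0.3, 1.4, 0.4]
gripper_width: 0.472
```

Call:
play_rows(plan=[[20, 4, -1, 0, 0.06], [40, 4, -1, 0, 0.06], [60, 4, -1, 0, 0.06], [68, 4, -1, 0, 0.06], [69, 4, -1, 0, 0.06], [69, 4, -1, 0, 0.06], [69, 4, -1, 0, 1], [69, 4, -1, 0, 1]])

```text
time: 48.85
tool_pos: [0.5712, -0.1353, 0.0482]
tool_rot: [0.272, 0.653, 0.271, -0.653]
contact_force: [0.1, -0.2, 1.0]
gripper_width: 0.085
```

Call:
play_rows(plan=[[0, 0, 0, 0, 1], [0, 0, 0, 0, 1], [0, 0, 0, 0, 1], [-20, 0, 0, 0, 1], [-60, 0, 0, 0, 1], [-120, 0, 0, 0, 1], [-180, 0, 0, 0, 1], [-205, 0, 0, 0, 1]])

```text
time: 49.85
tool_pos: [0.5719, -0.1355, 0.2582]
tool_rot: [0.273, 0.655, 0.269, -0.651]
contact_force: [-0.3, -0.5, -0.9]
gripper_width: 0.079
```

Run:
```python
from h import *
p=pose();print(np.round(p,4),manip.state()['gripper_width'])
P=pts(grab('scene')); c0=np.array(p[:2])+.03*np.array([.707,-.707])
for z in (.25,.255,.26,.265): print(z,rim(P,c0,RAD['d'],z,.015))
print(rim(P,(.638,.0835),RAD['c'],.135,.01),rim(P,(.638,.0822),RAD['b'],.131,.01))
```

```text
[ 0.5719 -0.1355  0.2582 -0.7839] 0.07915762336256965
0.25 (array([ 0.5937, -0.1535]), 93, np.float64(0.2491))
0.255 (array([ 0.5949, -0.153 ]), 86, np.float64(0.2553))
0.26 (array([ 0.5959, -0.1524]), 110, np.float64(0.2612))
0.265 (array([ 0.5957, -0.1533]), 177, np.float64(0.2663))
(array([0.6293, 0.084 ]), 256, np.float64(0.1347)) (array([0.6304, 0.0821]), 312, np.float64(0.1307))
```

Call:
play_rows(plan=[[0, -18, -24, 0, 1], [0, -36, -48, 0, 1], [0, -54, -72, 0, 1], [0, -72, -96, 0, 1], [0, -90, -120, 0, 1], [0, -108, -144, 0, 1], [0, -126, -168, 0, 1], [0, -144, -192, 0, 1]])

```text
time: 50.9
tool_pos: [0.6034, 0.1036, 0.251]
tool_rot: [-0.271, -0.652, -0.271, 0.654]
contact_force: [-0.2, 0.3, -0.7]
gripper_width: 0.082
```

Run:
```python
from h import *
p=pose();print(np.round(p,4),manip.state()['gripper_width'])
P=pts(grab('scene')); c0=np.array(p[:2])+.03*np.array([.707,-.707])
for z in (.255,.26,.265): print(z,rim(P,c0,RAD['d'],z,.015))
for k,z in dict(a=.127,b=.131,c=.135).items(): print(k,rim(P,(.63,.083),RAD[k],z,.015))
m=(abs(P[...,2]-.139)<.006)&(P[...,0]>.42)&(P[...,0]<.485)&(abs(P[...,1]-.11)<.06); print('handle',P[m].mean(0),m.sum())
```

```text
[ 0.6034  0.1036  0.251  -0.7839] 0.08222895453694577
0.255 (array([0.6292, 0.0835]), 182, np.float64(0.258))
0.26 (array([0.6289, 0.0836]), 173, np.float64(0.2594))
0.265 (array([0.6274, 0.0835]), 106, np.float64(0.2606))
a (array([0.6327, 0.0811]), 310, np.float64(0.1267))
b (array([0.6305, 0.0823]), 312, np.float64(0.1306))
c (array([0.629 , 0.0841]), 259, np.float64(0.1344))
handle [0.48172216 0.10587808 0.13737042] 56
```

All three bowls moved together, so the drawer has opened about 8 mm more. d is centred over c, so I'll lower it.

Call:
play_rows(plan=[[0, 0, 0, 0, 1], [40, 0, 0, 0, 1], [80, 0, 0, 0, 1], [102, 0, 0, 0, 1], [110, 0, 0, 0, 1], [112, 0, 0, 0, 1], [112, 0, 0, 0, 1]])

```text
time: 51.82
tool_pos: [0.6053, 0.1025, 0.142]
tool_rot: [0.271, 0.654, 0.271, -0.652]
contact_force: [0.4, -1.0, -1.6]
gripper_width: 0.083
```

Run:
```python
from h import *
p=pose();print(np.round(p,4),manip.state()['gripper_width'],manip.state()['contact_force'])
P=pts(grab('scene'))
for z in (.143,.148,.153): print(z,rim(P,(.629,.084),RAD['d'],z,.012))
```

```text
[ 0.6053  0.1025  0.142  -0.7841] 0.08306402701971088 [ 0.40359378 -1.01967138 -1.64605716]
0.143 (array([0.6309, 0.0835]), 96, np.float64(0.1449))
0.148 (array([0.631 , 0.0826]), 165, np.float64(0.1497))
0.153 (array([0.6306, 0.0824]), 138, np.float64(0.1507))
```

Centred within 2 mm. Lowering slightly and releasing.

Call:
play_rows(plan=[[1, -1, 0, 0, 1], [2, -1, 0, 0, 1], [2, -1, 0, 0, 0.6], [2, -1, 0, 0, 0.5], [2, -1, 0, 0, 0.5], [2, -1, 0, 0, 0.5], [-40, -1, 0, 0, 0.5], [-100, -1, 0, 0, 0.5]])

```text
time: 52.88
tool_pos: [0.602, 0.1031, 0.2386]
tool_rot: [-0.27, -0.651, -0.272, 0.655]
contact_force: [0.7, -0.3, 0.1]
gripper_width: 0.246
```

Run:
```python
from h import *
p=pose();print(np.round(p,4))
rows([(.42,.12,.25,-.022,.06,6),(.42,.12,.25,-.022,.06,2)])
```

```text
[ 0.602   0.1031  0.2386 -0.7841]
[[-2, -23, 19, -0.127, 0.06], [-4, -47, 39, -0.254, 0.06], [-6, -70, 58, -0.381, 0.06], [-8, -94, 78, -0.508, 0.06], [-9, -117, 97, -0.635, 0.06], [-11, -141, 117, -0.762, 0.06], [-11, -141, 117, -0.762, 0.06], [-11, -141, 117, -0.762, 0.06]]
```

Call:
play_rows(plan=[[-2, -23, 19, -0.127, 1], [-4, -47, 39, -0.254, 1], [-6, -70, 58, -0.381, 1], [-8, -94, 78, -0.508, 1], [-9, -117, 97, -0.635, 1], [-11, -141, 117, -0.762, 1], [-11, -141, 117, -0.762, 1], [-11, -141, 117, -0.762, 1]])

```text
time: 53.88
tool_pos: [0.4215, 0.1199, 0.2515]
tool_rot: [0.494, 0.506, 0.494, -0.505]
contact_force: [0.1, -0.9, 0.0]
gripper_width: -0.0
```

Run:
```python
from h import *
p=pose();print(np.round(p,4))
g=grab('scene'); P=pts(g); T=pts(grab('top'))
for k,z in dict(a=.127,b=.131,c=.135,d=.139).items(): print(k,rim(P,(.63,.083),RAD[k],z,.012),rim(T,(.63,.083),RAD[k],z,.012))
for Q in(P,T):
    m=(Q[...,2]<.145)&(Q[...,2]>.132)&(Q[...,0]>.42)&(Q[...,0]<.485)&(abs(Q[...,1]-.12)<.075); q=Q[m]; print('handle',len(q),q.mean(0),np.percentile(q[:,0],[5,95]) if len(q) else '')
im=g['img'].astype(int); m=(im[...,0]>120)&(im[...,1]<80)&(P[...,0]>.5)&(P[...,0]<.74)&(P[...,1]>.17)&(P[...,1]<.25); q=P[m]; print('red',len(q),q.mean(0),q.min(0),q.max(0))
m=(P[...,0]>.6)&(P[...,0]<.73)&(P[...,1]>.18)&(P[...,1]<.24)&(P[...,2]>.076)&(P[...,2]<.12); q=P[m];print('blade',len(q),q.min(0),q.max(0))
save(g,'fin.png',(150,130,350,280),4)
```

```text
[ 0.4215  0.1199  0.2515 -0.0231]
a (array([0.6325, 0.0811]), 311, np.float64(0.1264)) (array([0.6302, 0.0791]), 457, np.float64(0.1274))
b (array([0.6307, 0.0824]), 315, np.float64(0.1307)) (array([0.6271, 0.0803]), 375, np.float64(0.1316))
c (array([0.629 , 0.0839]), 251, np.float64(0.1347)) (array([0.6256, 0.0816]), 279, np.float64(0.1353))
d (array([0.6283, 0.0833]), 168, np.float64(0.1379)) (array([0.6244, 0.0813]), 198, np.float64(0.1387))
handle 71 [0.4819662  0.11395353 0.13726149] [0.47785125 0.4847723 ]
handle 18 [0.47871299 0.05666231 0.13732575] [0.4745846  0.48259644]
red 130 [0.59176926 0.21533997 0.08595891] [0.54230678 0.20330523 0.07679683] [0.63576603 0.22391859 0.09194864]
blade 112 [0.60057727 0.19975687 0.07633077] [0.65594823 0.22269073 0.09037714]
```

View pics/fin.png

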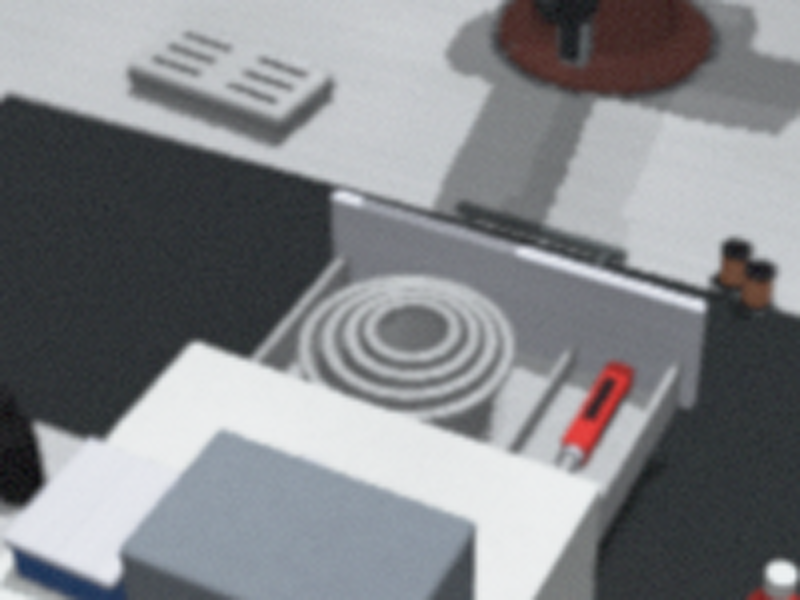

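All four bowls are nested at (410,335) and the driver is in the slot. Measuring the drawer's position before I shut it.

Run:
```python
from h import *
for n in('scene','top'):
    Q=pts(grab(n))
    m=(Q[...,2]<.145)&(Q[...,2]>.132)&(Q[...,0]>.40)&(Q[...,0]<.51)&(abs(Q[...,1]-.12)<.075); q=Q[m]; print(n,len(q),np.histogram(q[:,0],bins=np.arange(.44,.52,.005)))
    m=(abs(Q[...,2]-.156)<.006)&(Q[...,0]>.47)&(Q[...,0]<.58)&(abs(Q[...,1]-.11)<.16); q=Q[m]; print(len(q),np.percentile(q[:,0],[2,50,98]),np.polyfit(q[:,1],q[:,0],1))
```

```text
scene 166 (array([ 0,  0,  0,  0,  0,  0,  0, 15, 51, 72, 13,  6,  6,  3,  0,  0]), array([0.44 , 0.445, 0.45 , 0.455, 0.46 , 0.465, 0.47 , 0.475, 0.48 ,
       0.485, 0.49 , 0.495, 0.5  , 0.505, 0.51 , 0.515, 0.52 ]))
360 [0.52542577 0.53558804 0.54459345] [0.03017167 0.53179854]
top 32 (array([0, 0, 0, 0, 0, 0, 1, 9, 6, 1, 4, 4, 3, 4, 0, 0]), array([0.44 , 0.445, 0.45 , 0.455, 0.46 , 0.465, 0.47 , 0.475, 0.48 ,
       0.485, 0.49 , 0.495, 0.5  , 0.505, 0.51 , 0.515, 0.52 ]))
238 [0.52401319 0.53214995 0.54151484] [0.04268705 0.52836228]
```

Call:
play_rows(plan=[[40, 0, 0, 0, 1], [80, 0, 0, 0, 1], [115, 0, 0, 0, 1], [132, 0, 0, 0, 1], [132, 5, 0, 0, 1], [132, 15, 0, 0, 1], [132, 25, 0, 0, 1], [132, 35, 0, 0, 1]])

```text
time: 55.08
tool_pos: [0.4577, 0.1192, 0.1204]
tool_rot: [0.495, 0.506, 0.494, -0.505]
contact_force: [0.1, 0.0, -0.1]
gripper_width: -0.001
```

Call:
play_rows(plan=[[0, 10, 0, 0, 1], [0, 22, 0, 0, 1], [0, 34, 0, 0, 1], [0, 46, 0, 0, 1], [0, 58, 0, 0, 1], [0, 70, 0, 0, 1], [0, 80, 0, 0, 1], [0, 85, 0, 0, 1]])

```text
time: 56.08
tool_pos: [0.5417, 0.1174, 0.1193]
tool_rot: [0.494, 0.506, 0.495, -0.505]
contact_force: [-1.9, -0.1, 1.4]
gripper_width: 0.002
```

Call:
play_rows(plan=[[0, 8, 0, 0, 1], [0, 20, 0, 0, 1], [0, 32, 0, 0, 1], [0, 44, 0, 0, 1], [0, 56, 0, 0, 1], [0, 66, 0, 0, 1], [0, 74, 0, 0, 1], [0, 78, 0, 0, 1]])

```text
time: 57.08
tool_pos: [0.6196, 0.1158, 0.1194]
tool_rot: [0.494, 0.506, 0.494, -0.505]
contact_force: [-2.1, -0.5, 0.8]
gripper_width: -0.003
```

Call:
play_rows(plan=[[0, 4, 0, 0, 1], [0, 8, 0, 0, 1], [0, 12, 0, 0, 1], [0, 16, 0, 0, 1], [0, 16, 0, 0, 1]])

```text
time: 57.7
tool_pos: [0.6357, 0.1154, 0.1195]
tool_rot: [0.495, 0.506, 0.494, -0.505]
contact_force: [-0.3, -0.7, -0.5]
gripper_width: -0.001
```

Run:
```python
from h import *
print(np.round(pose(),4))
for n in('scene','top'):
    Q=pts(grab(n))
    m=(Q[...,2]<.145)&(Q[...,2]>.132)&(Q[...,0]>.60)&(Q[...,0]<.70)&(abs(Q[...,1]-.12)<.075); q=Q[m]; print(n,len(q),np.histogram(q[:,0],bins=np.arange(.62,.70,.005))[0])
    m=(abs(Q[...,2]-.156)<.012)&(Q[...,0]>.66)&(Q[...,0]<.74)&(abs(Q[...,1]-.11)<.16); q=Q[m]; print(np.histogram(q[:,0],bins=np.arange(.66,.74,.005))[0])
```

```text
[ 0.6357  0.1154  0.1195 -0.0221]
scene 235 [ 0  0  2  2  3  9 20 65 90 16  9  7  9  2  1]
[  1   1   0   0   0   0   0   0  57 138 229 141  19  88 134]
top 99 [ 0  0  0  0  0  2 19 24 11  9  6  6  5  5  4]
[ 0  0  0  0  0  0  0 35 68 82 30  4 40 64 79]
```

Call:
play_rows(plan=[[0, 3, 0, 0, 1], [0, 6, 0, 0, 1], [0, 9, 0, 0, 1], [0, 12, 0, 0, 1]])

```text
time: 58.3
tool_pos: [0.6471, 0.115, 0.1192]
tool_rot: [-0.494, -0.505, -0.495, 0.506]
contact_force: [-1.9, 0.3, 0.6]
gripper_width: -0.002
```

Call:
play_rows(plan=[[0, 2, 0, 0, 1], [0, 4, 0, 0, 1], [0, 6, 0, 0, 1]])

```text
time: 58.68
tool_pos: [0.6482, 0.115, 0.1192]
tool_rot: [-0.491, -0.502, -0.498, 0.509]
contact_force: [-23.5, 0.1, 13.8]
gripper_width: 0.001
```

The drawer hit its stop at 23 N, so it is shut. Backing off.

Call:
play_rows(plan=[[0, -10, 0, 0, 1], [0, -40, 0, 0, 1], [0, -80, 0, 0, 1], [-50, -110, 0, 0, 1], [-100, -140, 0, 0, 1], [-150, -180, 0, 0, 1], [-150, -230, 0, 0, 1], [-150, -230, 0, 0, 1]])

```text
time: 59.68
tool_pos: [0.4218, 0.1201, 0.2704]
tool_rot: [0.496, 0.507, 0.494, -0.504]
contact_force: [0.8, 1.3, -0.6]
gripper_width: -0.003
```

Run:
```python
from h import *
print(np.round(pose(),4))
t0=np.load('top0.npz')['P']
for n in('scene','top'):
    Q=pts(grab(n))
    m=(Q[...,2]<.145)&(Q[...,2]>.132)&(Q[...,0]>.60)&(Q[...,0]<.70)&(abs(Q[...,1]-.12)<.075); q=Q[m]; print(n,len(q),np.histogram(q[:,0],bins=np.arange(.62,.70,.005))[0])
    m=(abs(Q[...,2]-.156)<.012)&(Q[...,0]>.66)&(Q[...,0]<.74)&(abs(Q[...,1]-.11)<.16); q=Q[m]; print(np.histogram(q[:,0],bins=np.arange(.66,.74,.005))[0])
for n,(u,v) in dict(jar=(540,178),cass=(544,432),ik=(480,172),ir=(209,204),rinse=(195,407),coil=(276,390),tat=(180,265)).items(): print(n,Q[int(v/1.5),int(u/1.5)].round(3))
```

```text
[ 0.4218  0.1201  0.2704 -0.0212]
scene 201 [ 0  0  0  0  0  0  0  0  5 47 90 30  9  7  7]
[  0   0   0   0   0   0   0   0   0   0  27  94 104 106 144]
top 234 [ 0  0  0  0  0  0  0  0 47 80 59 12  8  8 11]
[  0   0   0   0   0   0   0   0   0   8 139 192 181 192 185]
jar [ 0.757 -0.288  0.096]
cass [ 0.254 -0.288  0.032]
ik [ 0.769 -0.167  0.099]
ir [0.698 0.374 0.101]
rinse [0.305 0.369 0.129]
coil [0.333 0.149 0.537]
tat [0.592 0.448 0.031]
```

```bash
python3 -c "
from h import *
print(manip.job_done(), manip.state()['time'])"
```

```text
the job is handed in; nothing more can be done
the job is handed in; nothing more can be done
```

I opened the drawer to about 0.19–0.20 m, nested all four bowls in the wide bay (a, b, c, d), and laid the driver in the tool slot. Then I pushed the drawer shut and handed the job in at about 60 s of the 208 s allowed. The job gives no verdict, so what follows is from my own checks.

**Bowl d:** it was found lying on its side partway through. I gripped it across the body and rolled it upright against the cabinet's side edge. It slipped out of the jaws as I set it down, but it stood upright, and I regripped it by the rim.

**Checks before shutting:**
- **Bowls:** each bowl's centre was within about 4 mm of the next larger, and about 6 mm between d and a. The rims stepped up by about 4 mm per bowl, as they should.
- **Driver:** it lay in the slot, with the middle of its handle within a few mm of the slot's centre line.

**Checks after shutting:**
- **Drawer:** it reached its stop at about 23 N, and the gap between drawer and cabinet had closed.
- **Other items:** the jar, cassette, three bottles and tattoo machine read within a few mm of where they started. The arm hid the coil pair in that last picture, but it was still standing in the picture before shutting.

**What disagreed or wasn't checked:**
- Between placing c and placing d, the nest moved about 8 mm towards the robot, while the drawer front read about 6 mm further in. I never found out why; everything stayed well inside the limits.
- The two cameras differed by 2–4 mm throughout.
- I could not see the bowls or driver once the drawer was shut.

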